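# Draw the next turning blank from the chute and load it in the spring cradle

## Task

Draw the bottom wooden blank straight out of the mouth of the gravity chute, so that the blanks above neither come out with it nor get lifted but simply settle down one place inside the chute. Then load it in the spring cradle: push its end against the spring plunger (not to the end of the plunger's travel), lower it behind the fixed lip and let go, so that it lies flat on both saddles, held lengthwise between lip and plunger. Leave the tape roll, the screwdriver and the glue bottle where they are.

Things in the scene. Friction and masses are not known exactly. Their poses are not given: they have to be found in the camera images.
- chute: Fixed upright plywood chute, 165 mm tall, 51 wide, holding four blanks stacked flat, long axis along its x. Origin on the bench under the stack's middle; mouth faces -x (blanks are drawn to -x), z up. Floor top at z = 30 mm. Inside 39 mm wide, x = -67 to 74 mm. Side walls are cut away below z = 72 mm from x = -73 to -40 mm for the fingers.
- chute_mouth (a point): Mid lower edge of the chute's front wall, on its outer face: chute x = -73, z = 68 mm. The wall (two strips with a slit) rises from here straight up to z = 165, so only the bottom blank can pass, and an upright tool's gripper body has no room over the blank's end: tilt it about 40 degrees, fingers pointing in under the wall.
- tongue_end (a point): Outer end of the chute's tongue, on its top: chute x = -215, z = 30 mm. The tongue is a narrow flat bar (22 mm wide, narrower than a blank, 12 thick, with a foot of the same width under this end) that runs out from the chute floor, level with it; a blank drawn wholly clear of the front wall rests on it.
- blank1_center (a point): Centre of the bottom blank, the one to draw and load: plain wooden bar 130 mm (x) by 34 mm (y) by 28 mm (z), about 60 to 125 g. It starts on the chute floor with its end sticking 22 to 28 mm out of the front wall, over the tongue. Axes as the chute's at the start. Same both ways round.
- blank2_center (a point): Centre of the second blank from the bottom, same bar, inside the chute. It rests on the bottom blank and drops 28 mm once that is drawn.
- blank3_center (a point): Centre of the third blank, same bar, inside the chute; drops one place likewise.
- blank4_center (a point): Centre of the top blank, same bar, inside the chute; drops one place likewise.
- cradle_seat (a point): Where the loaded blank's underside centre comes: on the saddle tops, 30 mm above the bench, in a fixed metal cradle (base plate 270 by 70, 10 thick). x runs along the blank from fixed lip to spring plunger, z up. Saddles at x = -65 to -42 and 42 to 55 mm, with side cheeks 10 mm high, 42 mm apart (blank 34). Gap between them is free for fingers down to the base plate, 20 mm below.
- cradle_lip (a point): Mid top edge of the fixed lip, on its inner face: x = -65 mm of the seat, 12 mm above it. From lip to free plunger face there are only 122 mm, 8 less than a blank's length.
- plunger (a joint): Travel of the spring plunger along the cradle's +x, in m: 0 free, 0.020 at its hard stop. The push needed is about 4 N at the start plus 0.4 N per mm. A loaded blank keeps it at about 0.008.
- plunger_face (a point): Centre of the plunger's flat upright face, which looks to the cradle's -x; the face is 40 mm wide and 42 mm high (4 to 46 mm above the seat), so a blank held level with its underside 14 to 18 mm above the seat, clear over the lip, can be pushed against it. At x = 57 mm of the seat when free. Its housing, x = 117 to 157 mm, rises 46 mm above the seat.
- tape_mid (a point): Bystander: roll of paper tape, 100 mm across, 25 mm high, lying flat; point at its centre.
- screwdriver_mid (a point): Bystander: screwdriver about 200 mm long lying along its own x; point on it near the middle.
- glue_mid (a point): Bystander: upright glue bottle, 60 mm across, 160 mm high; point on its axis near the foot.
Mind the look-alikes: they are no part of the job. What is shaped like the part that bears blank4_center but green is not meant.

How it is judged (in metres and radians):
On the way:
1. the bottom blank has been drawn along the tongue until it is clear of the chute's front wall (x of blank1_center in the frame of chute below -0.139 m and y of blank1_center in the frame of chute between -0.04 and 0.04 m and z of blank1_center in the frame of chute below 0.12 m), for 0.1 s.
At the end, for the whole second after the job is handed in: Drawn blank at rest, flat on both saddles between lip and pressed-in plunger (over 4 mm): centre within 4 mm lengthwise (5 towards the plunger), 6 mm sideways, 4 mm in height, 5 degrees. Other three in the chute one place lower: within 7 mm in height, 20 mm lengthwise (25 backwards) (x of blank1_center in the frame of cradle_seat between -0.004 and 0.005 m and y of blank1_center in the frame of cradle_seat between -0.006 and 0.006 m and z of blank1_center in the frame of cradle_seat between 0.01 and 0.018 m and angle between the x axis of blank1_center and the x axis of cradle_seat, either way round below 0.09 rad and angle between the x axis of blank1_center and the z axis of cradle_seat, either way round above 1.5 rad and value of joint plunger above 0.004 m and x of blank2_center in the frame of chute between -0.02 and 0.025 m and z of blank2_center in the frame of chute between 0.037 and 0.051 m and x of blank3_center in the frame of chute between -0.02 and 0.025 m and z of blank3_center in the frame of chute between 0.065 and 0.079 m and x of blank4_center in the frame of chute between -0.02 and 0.025 m and z of blank4_center in the frame of chute between 0.093 and 0.107 m and linear speed of blank1 below 0.01 m/s); the robot touches nothing.
It fails at once if the tape roll, screwdriver or glue bottle is moved by more than 30 mm (distance of any of tape_mid, screwdriver_mid, glue_mid from where it was at the start of the episode above 0.03 m).
It fails at once if a blank above is dragged out of the mouth (more than 25 mm forward of its place) (x of any of blank2_center, blank3_center, blank4_center in the frame of chute below -0.025 m).
It fails at once if a blank above is lifted more than 15 mm above where it started (z of blank2_center in the frame of chute above 0.087 m or z of blank3_center in the frame of chute above 0.115 m or z of blank4_center in the frame of chute above 0.143 m).
It fails at once if the spring plunger is driven to the end of its travel (past 18.5 mm of its 20 mm) (value of joint plunger above 0.0185 m).
It also fails if it takes over 51 s, if anything falls off the work surface, if the arm or the gripper's body presses on something with over 40 N, if the wrist force passes 120 N, or if a joint passes its speed limit or range.

## Robot

A 6-joint arm with a two-finger parallel gripper is mounted at the origin on the work surface. World frame = base frame: x ahead of the robot, y to its left, z up, the work surface at z = 0. Lengths are in mm, angles in rad, forces in N, time in s.
With the tool pointing down it reaches from about 275 to 875 mm from the base axis. Payload 12.5 kg.
Tool frame: the origin (TCP) lies on the front face of the gripper's body, between the roots of the fingers; the fingertips stand 73 mm ahead of it and the grasp point (between the pads) lies 54 mm ahead of it; z points along the fingers, y is the direction in which the jaws open and shut (so a half turn about z gives the same grasp; the last joint's range is limited). The gripper opens to 85 mm and grips with 20 to 120 N. Pads are 22 mm wide; open, the fingers measure 114 mm over their backs; the gripper's body (76 mm by 85 mm) begins 54 mm behind the grasp point. The pads swing forward as they close: fully open they stand 13 mm farther back than shut.
Start: joints at [-1.397, 0.351, 1.652, -0, 1.139, -0.085], TCP at [140.777, -531.664, 303.89] pointing down, gripper open.
Joint ranges: [-2.75, 2.75], [-0.79, 2.1], [0.01, 2.65], [-1.57, 4.71], [0.07, 3.14], [-2.87, 2.87]. Speed limits (rad/s): [2.22, 2.22, 2.79, 3.14, 3.14, 3.14].

## Interface

Orientations are given as a 3x3 rotation matrix whose columns are the frame's x, y, z axes.
In Python, from plant import sense, read_camera, get_calibration, r, spotter gives the robot as it stands. The module is installed in compiled form; this text tells all that it offers.
- The arm moves only by the tool arm_command, never from a script. Its argument "rows" is a list of rows, each an object with "offset": the shift along the tool's x, y, z in m, a list of three; "twist": the turn about the tool's z in rad; "jaw": the closure, from -1 (fully open) to 1 (shut). A call has 1 to 12 rows; each row is the pose to reach, as a shift and turn from the pose measured when the call began, along the tool's axes at that moment; what a row does not reach only later rows make up. A row lasts 1/10 s, in which the tool goes at most 50 mm and 8.59 degrees, less where a joint would pass 70% of its speed; a pose out of reach is approached as far as the arm can. A call with a gripper value outside its range is refused whole. The fingers move at their own pace and stop on an object; "squeeze" is the grip in N (left out, the last holds). Time passes only in rows, so rows that repeat a pose let the fingers close. It gives the time, the measured TCP pose, the force and the opening at its end, in the units of the state.
- sense(): the state, without advancing time (a new reading comes with each control period).
- read_camera(name): name is "scene" or "top" or "wrist"; returns the picture (384x512x3 uint8, blue, green, red); there is no depth.
- get_calibration(name): a dict with "camera_matrix" (3x3 intrinsics, pixels), "extrinsics" (4x4, takes a point from world to camera coordinates); the wrist camera has in their place "T_tool_cam" (4x4, takes a point from camera to tool coordinates, whose origin is the TCP and whose axes are the flange's). Camera axes: x right, y down, z forward; pixel columns grow to the right and rows downward; lengths in mm; the calibration is good to about 2 mm. A picture is of the moment at which its call begins: read the wrist's pose just before it. get_calibration takes no time and is no camera call.
- r.job_done(): hands the job in, once; it reports no verdict.
Trained networks look in the newest picture that a camera, given by its name, has taken for a name from the list of things; names that differ only in an ending like _2 or _b are one class to them, and where a whole thing is asked for, a point or a joint stands for the part that bears it (a point fixed in the world has none). Each returns a list of dicts, best first, with "conf" (0 to 1); they miss things now and then, are a little off and sometimes report something else, mostly with a low value. They report only what shows in the picture. A call takes as long as a camera call. They do not tell look-alikes from the thing itself.
- spotter.find_in(query, camera): "extent" ([left, top, width, height] in pixels, round what is visible of it).
The state is a dict: "clock": time; "q": joint angles; "dq": joint speeds; "joint_efforts": joint torques, N m; "eef_pos": TCP position; "eef_rot": TCP orientation; "contact_force": force on the tool from outside, world axes, zero at the start; "ft_torque": the same for the moment, N m; "gripper_width": opening from 0.0 (shut) to 1.0 (fully open).
Only numpy, scipy, OpenCV 4.12 (cv2) and the standard library are available. Lean on these libraries where they do the work, as an engineer would, in place of code of your own. Each camera call takes 0.05 s, during which the arm holds its last target. There are 200 camera calls.

## Working session

There is one attempt and no reset: what is moved stays moved. The work goes in short steps, Python scripts to look and compute and a tool call to move; the robot and the scene stay as the last step left them, time stands still between calls to the robot, and variables do not carry over. Pictures are saved under pics/ and viewed, about 8 in all and at most 12, crops included, and the job is handed in when it is done.

Besides the shell and the picture viewer there is one more tool, called after "Request:" as name(argument=value, ...), one argument or row to a line, values as JSON. arm_command: Moves the arm, as the interface text tells. Its arguments: {"type":"object","properties":{"rows":{"type":"array","items":{"type":"object","properties":{"offset":{"type":"array","items":{"type":"number"}},"twist":{"type":"number"},"jaw":{"type":"number"}}}},"squeeze":{"type":"number"}},"required":["rows"]}

```bash
mkdir -p pics
cat > h.py <<'E'
import numpy as np, cv2
from plant import sense, read_camera, get_calibration, r, spotter
E
python3 - <<'E'
from h import *
s=sense();print({k:np.round(v,3).tolist() for k,v in s.items()})
for n in("scene","top"):
    im=read_camera(n);cv2.imwrite(f"pics/{n}0.png",im)
    c=get_calibration(n);print(n,np.round(c["camera_matrix"],1).tolist(),np.round(c["extrinsics"],3).tolist())
    for q in ["chute","chute_mouth","tongue_end","blank1_center","cradle_seat","cradle_lip","plunger_face"]:
        print(q,[(np.round(d["extent"]).tolist(),round(d["conf"],2)) for d in spotter.find_in(q,n)[:3]])
print(np.round(get_calibration("wrist")["T_tool_cam"],3).tolist(),np.round(get_calibration("wrist")["camera_matrix"],1).tolist())
print(sense()["clock"])
a=cv2.imread("pics/scene0.png");b=cv2.imread("pics/top0.png")
E
```

```text
{'clock': 0.0, 'q': [-1.397, 0.351, 1.652, -0.0, 1.139, -0.085], 'dq': [-0.003, 0.0, 0.001, -0.001, -0.0, 0.0], 'joint_efforts': [0.003, -50.61, -29.14, 0.0, 0.004, -0.0], 'eef_pos': [140.719, -531.432, 303.349], 'eef_rot': [[0.967, 0.256, -0.0], [0.256, -0.967, 0.001], [0.0, -0.001, -1.0]], 'contact_force': [-0.711, 0.264, 0.398], 'ft_torque': [0.004, 0.006, -0.004], 'gripper_width': 1.0}
scene [[419.3, 0.0, 251.6], [0.0, 419.3, 197.3], [0.0, 0.0, 1.0]] [[0.477, 0.879, -0.016, -292.505], [0.527, -0.301, -0.795, -211.013], [-0.703, 0.371, -0.606, 1533.41], [0.0, 0.0, 0.0, 1.0]]
chute []
chute_mouth [([261.0, 156.0, 120.0, 75.0], 0.69)]
tongue_end [([261.0, 156.0, 121.0, 76.0], 0.74)]
blank1_center [([303.0, 200.0, 21.0, 15.0], 0.59)]
cradle_seat [([92.0, 225.0, 46.0, 84.0], 0.76)]
cradle_lip [([94.0, 225.0, 38.0, 84.0], 0.71), ([262.0, 159.0, 120.0, 74.0], 0.34)]
plunger_face [([100.0, 249.0, 25.0, 19.0], 0.74)]
top [[452.6, 0.0, 262.0], [0.0, 452.6, 195.1], [0.0, 0.0, 1.0]] [[0.001, -1.0, 0.025, 26.178], [-0.994, -0.004, -0.111, 587.535], [0.111, -0.025, -0.993, 1124.218], [0.0, 0.0, 0.0, 1.0]]
chute [([120.0, 152.0, 139.0, 45.0], 0.78)]
chute_mouth [([116.0, 151.0, 141.0, 49.0], 0.92)]
tongue_end [([117.0, 152.0, 143.0, 47.0], 0.92)]
blank1_center [([202.0, 174.0, 12.0, 16.0], 0.58), ([119.0, 148.0, 138.0, 51.0], 0.19)]
cradle_seat [([374.0, 171.0, 53.0, 106.0], 0.93)]
cradle_lip [([372.0, 173.0, 57.0, 104.0], 0.71)]
plunger_face [([399.0, 191.0, 23.0, 23.0], 0.63)]
[[0.001, -0.946, -0.324, 84.608], [1.0, 0.001, 0.0, 0.606], [0.0, -0.324, 0.946, -69.683], [0.0, 0.0, 0.0, 1.0]] [[294.7, 0.0, 256.2], [0.0, 294.7, 193.4], [0.0, 0.0, 1.0]]
0.8
```

Run:
```python
import cv2
a=cv2.imread("pics/scene0.png");b=cv2.imread("pics/top0.png")
cv2.imwrite("pics/t1.png",cv2.resize(b[130:290,100:440],(800,376),interpolation=cv2.INTER_CUBIC))
cv2.imwrite("pics/s1.png",cv2.resize(a[120:330,80:400],(800,525),interpolation=cv2.INTER_CUBIC))
```

```text
(no output)
```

View pics/t1.png

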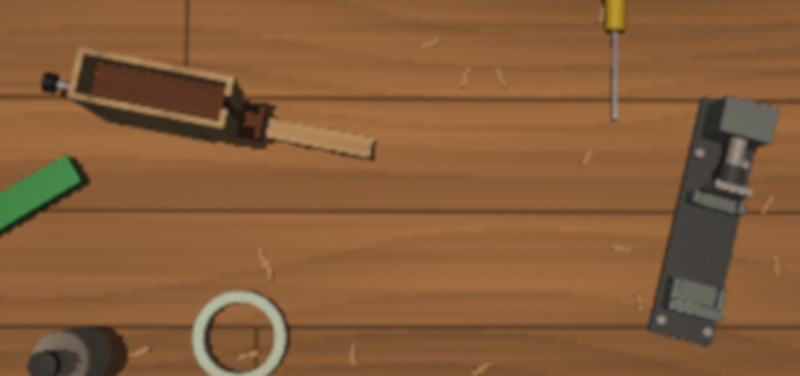

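View pics/s1.png

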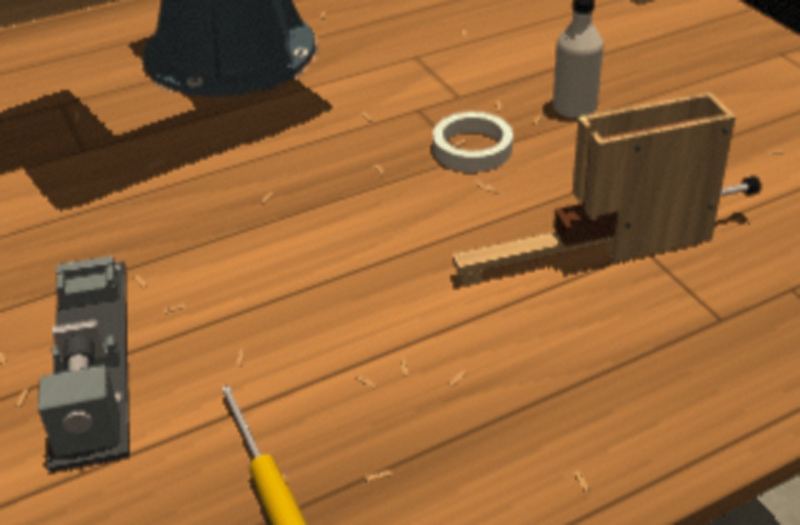

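Top crop: chute upper left with its mouth facing right, and the tongue end at about (373,149). The cradle is at the right, with lip at (695,312), plunger face at (733,187) and housing at the top. Next I fit the poses from both views.

```bash
cat >> h.py <<'E'
from scipy.optimize import least_squares
def proj(n,P,s=None):
    c=get_calibration(n);P=np.atleast_2d(P)
    if n=="wrist":
        T=np.eye(4);T[:3,:3]=s["eef_rot"];T[:3,3]=s["eef_pos"];E=np.linalg.inv(T@c["T_tool_cam"])
    else:E=np.array(c["extrinsics"])
    q=(E[:3,:3]@P.T+E[:3,3:]);q=np.array(c["camera_matrix"])@q
    return (q[:2]/q[2]).T
def w(p,M):
    x,y,a=p[:3];z=p[3] if len(p)>3 else 0
    M=np.array(M,float);c,s=np.cos(a),np.sin(a)
    return np.c_[x+c*M[:,0]-s*M[:,1],y+s*M[:,0]+c*M[:,1],M[:,2]+z]
def fit(obs,p0):
    f=lambda p:np.concatenate([(proj(n,w(p,M),s)-np.array(u)).ravel() for n,M,u,s in obs])
    o=least_squares(f,p0,loss="soft_l1",x_scale=[100,100,1,100][:len(p0)]);return o.x,f(o.x).reshape(-1,2)
E
python3 - <<'E'
from h import *
t=lambda L:np.array(L)/2.353+[100,130]
sc=lambda L:np.array(L)/2.5+[80,120]
M=[(80,-25.5,165),(80,25.5,165),(-73,-25.5,165),(-73,25.5,165),(-215,-11,30),(-215,11,30)]
for p0 in([600,250,1.5],[600,250,1.5,0]):
  p,e=fit([("top",M,t([(80,48),(70,97),(238,78),(230,124),(375,140),(371,159)]),None),
         ("scene",M,sc([(733,118),(708,95),(595,142),(577,121),(457,270),(453,255)]),None)],p0)
  print(p.round(3),e.round(1).tolist())
# cradle
M1=[(157,35,10),(-113,35,10),(-113,-35,10),(57,20,76),(57,-20,76)]
p2,e=fit([("top",M1,t([(700,97),(650,328),(712,345),(716,182),(751,191)]),None)],[600,-250,0])
print(p2.round(3),e.round(1).tolist())
E
```

```text
[637.918 247.338   1.382] [[0.3, -2.0], [-0.4, -1.0], [-0.6, -1.9], [-1.8, 0.4], [0.1, -2.4], [0.2, -2.1], [-0.6, -1.8], [-0.6, -2.5], [0.0, -0.3], [-1.2, -2.5], [-0.8, -2.0], [-1.9, -1.1]]
[636.668 249.122   1.376  -7.699] [[0.5, -0.9], [-0.3, -0.1], [-1.0, -0.5], [-2.3, 1.6], [-0.7, -1.1], [-0.7, -0.8], [-0.8, 0.5], [-0.7, -0.3], [-0.1, 1.7], [-1.1, -0.6], [-0.6, -0.6], [-1.6, 0.2]]
[ 4.95359e+02 -3.27721e+02 -2.42000e-01] [[0.2, -0.5], [-0.2, 1.8], [-0.1, 1.2], [-0.4, -0.8], [0.5, -0.7]]
```

Request:
arm_command(
  rows=[
    {"offset":[0.615,-0.49,0.053],"twist":0.449,"jaw":-1},
    {"offset":[0.615,-0.49,0.053],"twist":0.449,"jaw":-1},
    {"offset":[0.615,-0.49,0.053],"twist":0.449,"jaw":-1},
    {"offset":[0.615,-0.49,0.053],"twist":0.449,"jaw":-1},
    {"offset":[0.615,-0.49,0.053],"twist":0.449,"jaw":-1},
    {"offset":[0.615,-0.49,0.053],"twist":0.449,"jaw":-1},
    {"offset":[0.615,-0.49,0.053],"twist":0.449,"jaw":-1},
    {"offset":[0.615,-0.49,0.053],"twist":0.449,"jaw":-1},
    {"offset":[0.615,-0.49,0.053],"twist":0.449,"jaw":-1},
    {"offset":[0.615,-0.49,0.053],"twist":0.449,"jaw":-1},
    {"offset":[0.615,-0.49,0.053],"twist":0.449,"jaw":-1},
    {"offset":[0.615,-0.49,0.053],"twist":0.449,"jaw":-1},
  ],
)

```text
clock: 2.0
eef_pos: [495.7, -53.7, 264.0]
eef_rot: [[0.982, -0.189, 0.001], [-0.189, -0.982, -0.0], [0.001, 0.0, -1.0]]
contact_force: [0.7, -1.0, 0.4]
gripper_width: 1.002
```

```bash
cat >> h.py <<'E'
def go(P,ang,s=None):
    "offset/twist to TCP world P(mm) with tool y along angle ang(deg), pointing down"
    s=s or sense();R=np.array(s["eef_rot"])
    d=R.T@(np.array(P)-s["eef_pos"])/1000
    a=np.degrees(np.arctan2(R[1,1],R[0,1]));tw=-((ang-a+180)%360-180)
    print("offset",d.round(4).tolist(),"twist",round(np.radians(tw),4),"t",s["clock"])
E
python3 - <<'E'
from h import *
s=sense();print(np.round(s["eef_pos"],1),s["clock"],np.round(s["q"],2));go([610,100,250],-100.9)
E
```

```text
[495.7 -53.7 264. ] 2.0 [-0.2   0.31  1.82 -0.    1.01  1.56]
offset [0.0832, -0.1726, 0.014] twist 0.0003 t 2.0
```

Request:
arm_command(
  rows=[
    {"offset":[0.083,-0.173,0.014],"twist":0,"jaw":-1},
    {"offset":[0.083,-0.173,0.014],"twist":0,"jaw":-1},
    {"offset":[0.083,-0.173,0.014],"twist":0,"jaw":-1},
    {"offset":[0.083,-0.173,0.014],"twist":0,"jaw":-1},
    {"offset":[0.083,-0.173,0.014],"twist":0,"jaw":-1},
    {"offset":[0.083,-0.173,0.014],"twist":0,"jaw":-1},
  ],
)

```text
clock: 2.6
eef_pos: [609.7, 101.0, 249.5]
eef_rot: [[0.982, -0.187, -0.0], [-0.187, -0.982, -0.0], [-0.0, 0.0, -1.0]]
contact_force: [-0.7, 0.6, 0.5]
gripper_width: 0.997
```

Run:
```python
from h import *
s=sense();im=read_camera("wrist");cv2.imwrite("pics/w1.png",im)
import json;json.dump({k:np.array(v).tolist() for k,v in s.items()},open("w1.json","w"))
print(np.round(s["eef_pos"],1))
for q in["blank1_center","tongue_end","chute_mouth"]:print(q,[(np.round(d["extent"]).tolist(),round(d["conf"],2)) for d in spotter.find_in(q,"wrist")[:2]])
M=[(-95,-17,58),(-95,17,58),(-215,-11,30),(-215,11,30),(-73,-25.5,165),(-73,25.5,165)]
print(proj("wrist",w([637.9,247.3,1.382],M),s).round(0).tolist())
cv2.imwrite("pics/w1b.png",cv2.resize(im,(800,600),interpolation=cv2.INTER_CUBIC))
```

```text
[609.7 101.  249.5]
blank1_center [([144.0, 161.0, 62.0, 44.0], 0.89)]
tongue_end [([0.0, 150.0, 316.0, 132.0], 0.68)]
chute_mouth [([0.0, 151.0, 315.0, 131.0], 0.92)]
[[197.0, 171.0], [199.0, 205.0], [321.0, 169.0], [320.0, 190.0], [120.0, 204.0], [132.0, 281.0]]
```

View pics/w1b.png

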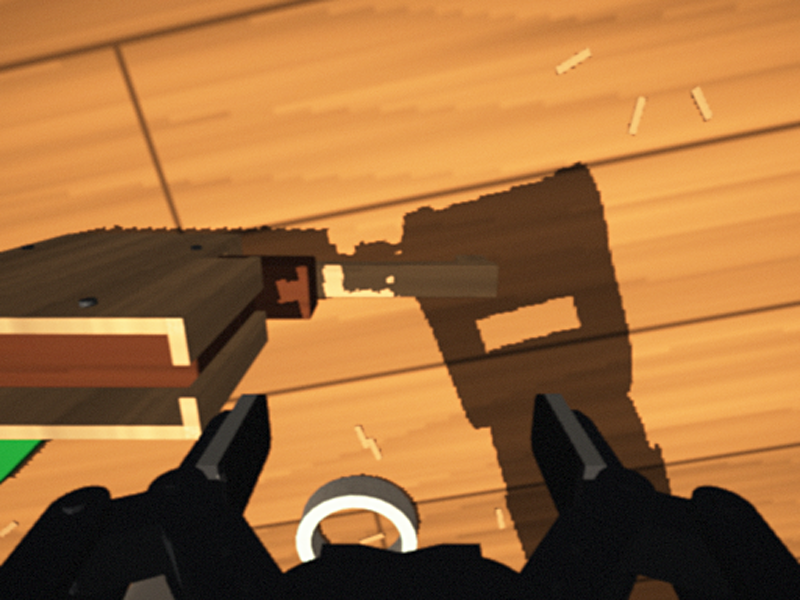

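Wrist view: blank end at about (316,290) and tongue end at (497,281), both close to the fit. The gripper knuckles are wider than the fingertips. I'll zoom in on the blank's end.

Run:
```python
from h import *
import json
s=json.load(open("w1.json"))
im=cv2.imread("pics/w1.png")[150:220,120:220]
cv2.imwrite("pics/w1c.png",cv2.convertScaleAbs(cv2.resize(im,None,fx=8,fy=8,interpolation=cv2.INTER_CUBIC),alpha=1.8))
t=lambda L:np.array(L)/2.353+[100,130]
sc=lambda L:np.array(L)/2.5+[80,120]
M=[(80,-25.5,165),(80,25.5,165),(-73,-25.5,165),(-73,25.5,165),(-215,-11,30),(-215,11,30)]
W=("wrist",M[2:],np.array([(188,317),(200,440),(497,264),(497,298)])/1.5625,s)
p,e=fit([W],[638,247,1.38]);print(p.round(3),e.round(1).tolist())
p,e=fit([W,("top",M,t([(80,48),(70,97),(238,78),(230,124),(375,140),(371,159)]),None),
         ("scene",M,sc([(733,118),(708,95),(595,142),(577,121),(457,270),(453,255)]),None)],[638,247,1.38]);print(p.round(3),e.round(1).tolist())
for x in(-95,-101):print(x,((proj("wrist",w(p,[(x,-17,58),(x,17,58),(x,-17,30),(x,17,30)]),s)-[120,150])*8).round().tolist())
print("knob px",proj("scene",w(p,[(110,0,z) for z in(44,72,100)])).round(1).tolist(),sc([(755,185)]), proj("top",w(p,[(110,0,z) for z in(44,72,100)])).round(1).tolist(),t([(50,83)]))
```

```text
[638.869 249.094   1.377] [[-3.6, 0.4], [0.9, -0.9], [1.4, 0.9], [-0.2, -0.2]]
[638.551 248.304   1.378] [[-2.1, 0.5], [2.4, -0.7], [2.2, 0.9], [0.6, -0.2], [-0.0, -2.4], [-0.8, -1.4], [-1.0, -2.0], [-2.3, 0.3], [-0.3, -2.4], [-0.2, -2.1], [-0.1, -1.7], [-0.1, -2.4], [0.4, -0.3], [-0.7, -2.6], [-0.5, -2.1], [-1.5, -1.3]]
-95 [[605.0, 163.0], [623.0, 441.0], [649.0, 107.0], [663.0, 363.0]]
-101 [[658.0, 163.0], [673.0, 442.0], [696.0, 107.0], [709.0, 363.0]]
knob px [[371.0, 195.2], [372.6, 187.2], [374.2, 178.8]] [[382. 194.]] [[132.3, 165.7], [129.4, 163.7], [126.3, 161.6]] [[121.24946876 165.27411815]]
```

View pics/w1c.png

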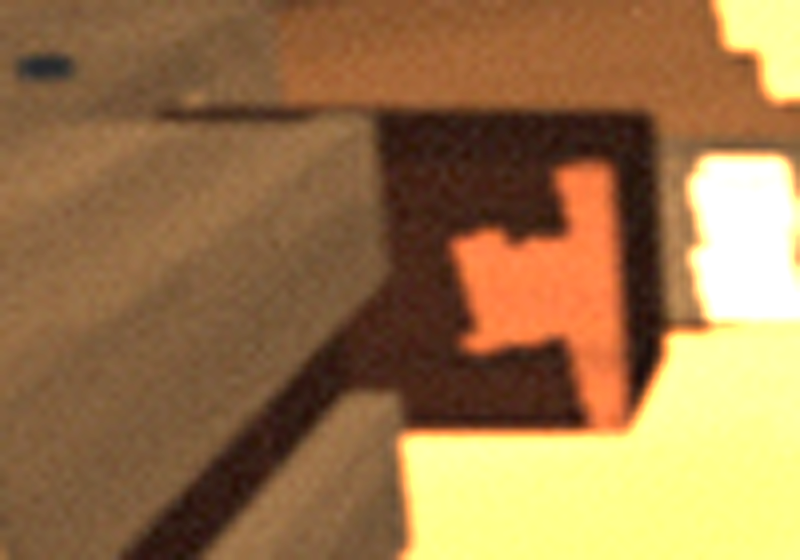

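```bash
cat >> h.py <<'E'
CH=[638.55,248.3,1.378]
def ch(x,y,z):return w(CH,[(x,y,z)])[0]
def inch(P):
    d=np.array(P)-[CH[0],CH[1],0];c,s=np.cos(CH[2]),np.sin(CH[2]);return np.round([c*d[0]+s*d[1],-s*d[0]+c*d[1],d[2]],1)
def st():
    s=sense();a=np.degrees(np.arctan2(s["eef_rot"][1][1],s["eef_rot"][0][1]))
    print("ch",inch(s["eef_pos"]),"w",np.round(s["eef_pos"],1),"a",round(a,1),"F",np.round(s["contact_force"],1),"g",round(float(s["gripper_width"]),3),"t",s["clock"]);return s
E
python3 - <<'E'
from h import *
st();go(ch(-114,-58,180),78.96-110);go(ch(-114,-58,135),78.96-110)
E
```

```text
ch [-151.7    0.   250.3] w [609.5  99.4 250.3] a -101.0 F [0.4 0.1 0. ] g 1.002 t 2.8
offset [0.058, -0.0376, 0.0704] twist -1.2203 t 2.8
offset [0.058, -0.0376, 0.1154] twist -1.2203 t 2.8
```

Request:
arm_command(
  rows=[
    {"offset":[0.058,-0.038,0.01],"twist":-1.22,"jaw":-1},
    {"offset":[0.058,-0.038,0.01],"twist":-1.22,"jaw":-1},
    {"offset":[0.058,-0.038,0.01],"twist":-1.22,"jaw":-1},
    {"offset":[0.058,-0.038,0.01],"twist":-1.22,"jaw":-1},
    {"offset":[0.058,-0.038,0.01],"twist":-1.22,"jaw":-1},
    {"offset":[0.058,-0.038,0.01],"twist":-1.22,"jaw":-1},
    {"offset":[0.058,-0.038,0.01],"twist":-1.22,"jaw":-1},
    {"offset":[0.058,-0.038,0.01],"twist":-1.22,"jaw":-1},
    {"offset":[0.058,-0.038,0.05],"twist":-1.22,"jaw":-1},
    {"offset":[0.058,-0.038,0.09],"twist":-1.22,"jaw":-1},
    {"offset":[0.058,-0.038,0.115],"twist":-1.22,"jaw":-1},
    {"offset":[0.058,-0.038,0.115],"twist":-1.22,"jaw":-1},
  ],
)

```text
clock: 4.0
eef_pos: [672.0, 124.5, 132.0]
eef_rot: [[0.517, 0.856, -0.005], [0.856, -0.517, -0.001], [-0.004, -0.004, -1.0]]
contact_force: [0.5, 0.8, -0.2]
gripper_width: 1.005
```

Run:
```python
from h import *
s=st();im=read_camera("wrist");b=read_camera("scene")[140:250,240:400]
cv2.imwrite("pics/w2.png",np.hstack([cv2.resize(im,(400,300)),cv2.resize(b,(400,300),interpolation=cv2.INTER_CUBIC)]))
```

```text
ch [-115.1  -56.5  132. ] w [672.  124.5 132. ] a -31.1 F [ 0.5  0.8 -0.2] g 1.005 t 4.0
```

View pics/w2.png

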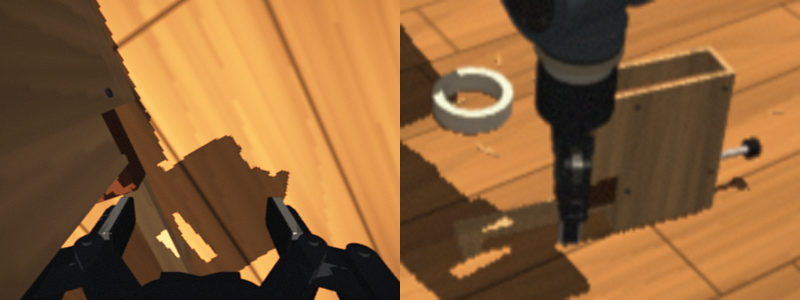

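Request:
arm_command(
  rows=[
    {"offset":[0,0,0.006],"twist":0,"jaw":-1},
    {"offset":[0,0,0.012],"twist":0,"jaw":-1},
    {"offset":[0,0,0.016],"twist":0,"jaw":-1},
    {"offset":[0,0,0.016],"twist":0,"jaw":-1},
  ],
)

```text
clock: 4.5
eef_pos: [673.9, 125.1, 120.1]
eef_rot: [[0.517, 0.856, 0.001], [0.856, -0.517, -0.0], [0.0, 0.001, -1.0]]
contact_force: [-0.3, 0.6, 0.6]
gripper_width: 0.999
```

Request:
arm_command(
  rows=[
    {"offset":[-0.001,-0.001,0.004],"twist":0,"jaw":-1},
    {"offset":[-0.001,-0.001,0.008],"twist":0,"jaw":-1},
    {"offset":[-0.001,-0.001,0.008],"twist":0,"jaw":-1},
  ],
)

```text
clock: 4.8
eef_pos: [674.8, 124.4, 115.9]
eef_rot: [[0.517, 0.856, 0.008], [0.856, -0.517, 0.0], [0.004, 0.007, -1.0]]
contact_force: [0.6, -4.0, 23.8]
gripper_width: 1.0
```

```bash
python3 -c "
from h import *
st()"
```

```text
ch [-114.6  -59.4  115.9] w [674.8 124.4 115.9] a -31.1 F [ 0.6 -4.  23.8] g 1.0 t 4.8
```

Request:
arm_command(
  rows=[
    {"offset":[-0.003,0.001,0.004],"twist":0,"jaw":-1},
    {"offset":[-0.007,0.0025,0.004],"twist":0,"jaw":-1},
    {"offset":[-0.012,0.0045,0.004],"twist":0,"jaw":-1},
    {"offset":[-0.017,0.006,0.004],"twist":0,"jaw":-1},
    {"offset":[-0.022,0.008,0.004],"twist":0,"jaw":-1},
    {"offset":[-0.028,0.0103,0.004],"twist":0,"jaw":-1},
    {"offset":[-0.028,0.0103,0.004],"twist":0,"jaw":-1},
  ],
)

```text
clock: 5.5
eef_pos: [669.0, 94.1, 111.6]
eef_rot: [[0.517, 0.856, 0.007], [0.856, -0.517, -0.0], [0.004, 0.006, -1.0]]
contact_force: [1.5, 0.2, 0.4]
gripper_width: 1.001
```

```bash
cat >> h.py <<'E'
def meas(name):
    s=st();im=read_camera("wrist");cv2.imwrite(f"pics/{name}.png",im)
    import json;json.dump({k:np.array(v).tolist() for k,v in s.items()},open(name+".json","w"));return s,im
E
python3 - <<'E'
from h import *
s,im=meas("w3");b=read_camera("scene")[140:250,240:400]
cv2.imwrite("pics/w3v.png",np.hstack([cv2.resize(im,(400,300)),cv2.resize(b,(400,300),interpolation=cv2.INTER_CUBIC)]))
E
```

```text
ch [-145.5  -59.5  111.6] w [669.   94.1 111.6] a -31.2 F [1.5 0.2 0.4] g 1.001 t 5.5
```

View pics/w3v.png

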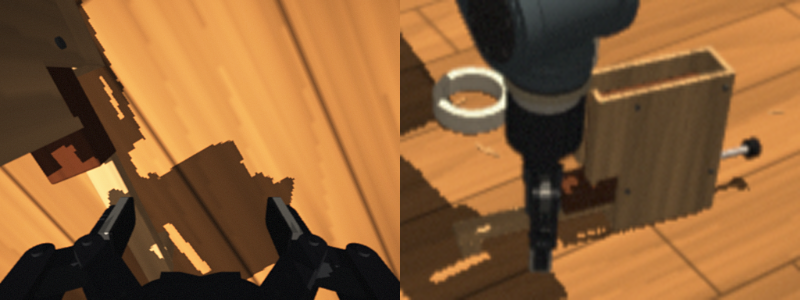

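Run:
```python
from h import *
import json
s=json.load(open("w3.json"))
for x in(-96,-102,-108,-114):print(x,(proj("wrist",w(CH,[(x,-17,58),(x,17,58),(x,-17,30),(x,17,30)]),s)/1.28).round(0).tolist())
im=cv2.imread("pics/w3.png")[60:250,20:200]
cv2.imwrite("pics/w3c.png",cv2.convertScaleAbs(cv2.resize(im,None,fx=3,fy=3,interpolation=cv2.INTER_CUBIC),alpha=1.8))
```

```text
-96 [[100.0, 168.0], [48.0, 186.0], [116.0, 152.0], [73.0, 168.0]]
-102 [[104.0, 176.0], [54.0, 194.0], [120.0, 159.0], [77.0, 175.0]]
-108 [[109.0, 185.0], [59.0, 202.0], [124.0, 167.0], [81.0, 182.0]]
-114 [[114.0, 193.0], [64.0, 210.0], [127.0, 174.0], [85.0, 189.0]]
```

View pics/w3c.png

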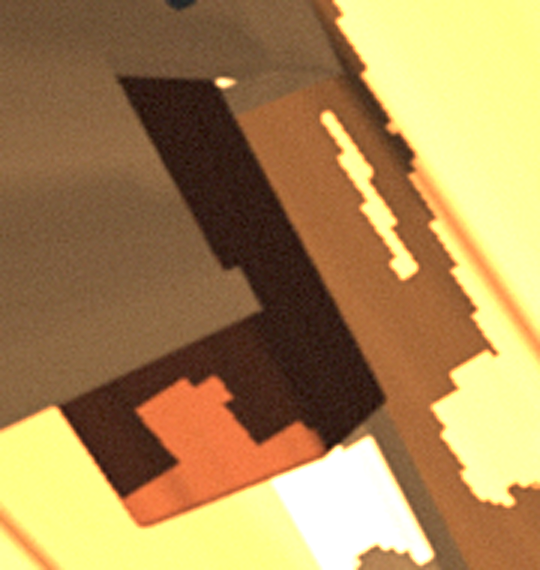

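Wrist crop: the blank's end is still at chute x≈-95, so the press-and-drag slipped. The interface has no tilt, so I'll look at the rod with the black knob behind the chute. It sits level with the bottom blank and may be an ejector.

Run:
```python
from h import *
go(ch(212,0,210),79);go(ch(-145,-60,260),79)
```

```text
offset [0.3149, -0.1778, -0.0981] twist -1.9223 t 5.6
offset [0.0005, 0.0016, -0.1483] twist -1.9223 t 5.6
```

Request:
arm_command(
  rows=[
    {"offset":[0,0,-0.05],"twist":0,"jaw":-1},
    {"offset":[0,0,-0.1],"twist":-0.15,"jaw":-1},
    {"offset":[0,0,-0.148],"twist":-0.3,"jaw":-1},
    {"offset":[0.042,-0.024,-0.148],"twist":-0.45,"jaw":-1},
    {"offset":[0.084,-0.048,-0.148],"twist":-0.6,"jaw":-1},
    {"offset":[0.126,-0.072,-0.148],"twist":-0.75,"jaw":-1},
    {"offset":[0.168,-0.096,-0.148],"twist":-0.9,"jaw":-1},
    {"offset":[0.21,-0.12,-0.148],"twist":-1.05,"jaw":-1},
    {"offset":[0.252,-0.144,-0.148],"twist":-1.2,"jaw":-1},
    {"offset":[0.294,-0.166,-0.148],"twist":-1.35,"jaw":-1},
    {"offset":[0.315,-0.178,-0.148],"twist":-1.5,"jaw":-1},
    {"offset":[0.315,-0.178,-0.148],"twist":-1.65,"jaw":-1},
  ],
)

```text
clock: 6.8
eef_pos: [677.1, 460.6, 258.6]
eef_rot: [[-0.899, 0.439, 0.007], [0.439, 0.899, 0.0], [-0.006, 0.003, -1.0]]
contact_force: [0.2, -0.4, 0.2]
gripper_width: 1.002
```

Run:
```python
from h import *
st();go(ch(212,0,200),79)
```

```text
ch [215.8   2.8 258.6] w [677.1 460.6 258.6] a 64.0 F [ 0.2 -0.4  0.2] g 1.002 t 6.8
offset [-0.0034, -0.0031, 0.0586] twist -0.2621 t 6.8
```

Request:
arm_command(
  rows=[
    {"offset":[-0.003,-0.003,0.03],"twist":-0.13,"jaw":-1},
    {"offset":[-0.003,-0.003,0.06],"twist":-0.262,"jaw":-1},
    {"offset":[-0.003,-0.003,0.06],"twist":-0.262,"jaw":-1},
  ],
)

```text
clock: 7.1
eef_pos: [677.3, 456.1, 193.1]
eef_rot: [[-0.982, 0.189, -0.0], [0.189, 0.982, -0.004], [-0.0, -0.004, -1.0]]
contact_force: [0.1, -0.9, -0.7]
gripper_width: 0.999
```

Run:
```python
from h import *
s,im=meas("w4")
cv2.imwrite("pics/w4v.png",cv2.convertScaleAbs(cv2.resize(im,(800,600),interpolation=cv2.INTER_CUBIC),alpha=1.5))
for x in(80,140):print(x,(proj("wrist",w(CH,[(x,0,z) for z in(30,44,58)]),s)*1.5625).round().tolist())
```

```text
ch [211.4   1.8 193.1] w [677.3 456.1 193.1] a 79.1 F [ 0.1 -0.9 -0.7] g 0.999 t 7.1
80 [[157.0, 309.0], [144.0, 318.0], [128.0, 329.0]]
140 [[269.0, 309.0], [261.0, 319.0], [253.0, 329.0]]
```

View pics/w4v.png

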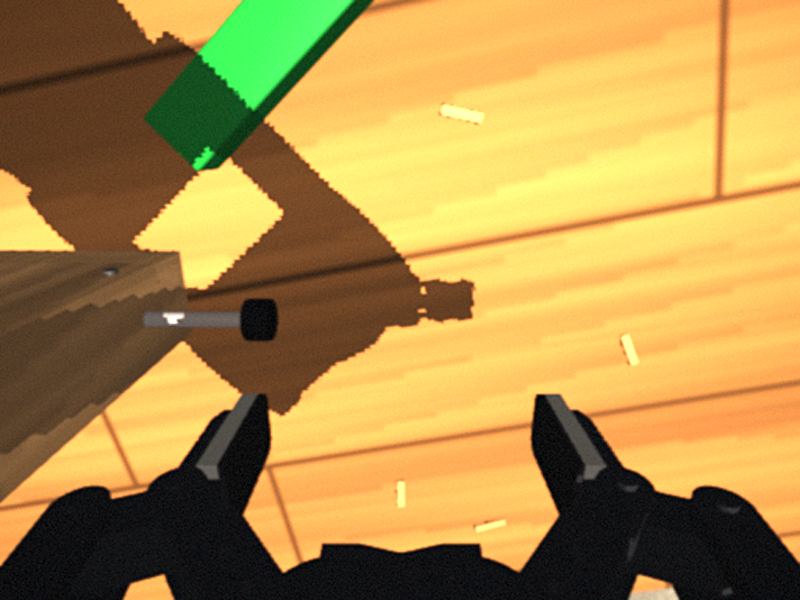

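Wrist view: rod leaves the back wall at (144,319), and the knob's rear face is at (276,319). That puts it at z=44 with the knob end at chute x≈147, in line with the bottom blank. I'll push it gently.

Request:
arm_command(
  rows=[
    {"offset":[0.002,0,0.04],"twist":0,"jaw":-1},
    {"offset":[0.002,0,0.08],"twist":0,"jaw":-1},
    {"offset":[0.002,0,0.097],"twist":0,"jaw":-1},
    {"offset":[0.002,0,0.097],"twist":0,"jaw":-1},
    {"offset":[0.002,-0.004,0.097],"twist":0,"jaw":-1},
    {"offset":[0.002,-0.008,0.097],"twist":0,"jaw":-1},
    {"offset":[0.002,-0.012,0.097],"twist":0,"jaw":-1},
    {"offset":[0.002,-0.015,0.097],"twist":0,"jaw":-1},
    {"offset":[0.002,-0.015,0.097],"twist":0,"jaw":-1},
  ],
)

```text
clock: 8.05
eef_pos: [673.8, 441.6, 100.2]
eef_rot: [[-0.981, 0.194, 0.004], [0.194, 0.981, -0.001], [-0.004, -0.001, -1.0]]
contact_force: [0.8, -0.6, 0.4]
gripper_width: 0.999
```

```bash
python3 -c "
from h import *
st()"
```

```text
ch [196.4   2.5 100.2] w [673.8 441.6 100.2] a 78.8 F [ 0.8 -0.6  0.4] g 0.999 t 8.05
```

Request:
arm_command(
  rows=[
    {"offset":[0.002,-0.004,0.004],"twist":0,"jaw":-1},
    {"offset":[0.002,-0.008,0.004],"twist":0,"jaw":-1},
    {"offset":[0.002,-0.012,0.004],"twist":0,"jaw":-1},
    {"offset":[0.002,-0.015,0.004],"twist":0,"jaw":-1},
  ],
)

```text
clock: 8.45
eef_pos: [668.9, 426.8, 96.2]
eef_rot: [[-0.981, 0.194, 0.004], [0.194, 0.981, -0.002], [-0.004, -0.001, -1.0]]
contact_force: [0.1, -0.1, 0.1]
gripper_width: 0.999
```

Run:
```python
from h import *
s,im=meas("w5")
a=im[150:290,80:220];t=read_camera("top")[140:220,100:270]
cv2.imwrite("pics/w5v.png",np.hstack([cv2.resize(a,(300,300)),cv2.resize(t,(480,300)[:2],interpolation=cv2.INTER_CUBIC)]))
```

```text
ch [181.    4.4  96.2] w [668.9 426.8  96.2] a 78.8 F [ 0.1 -0.1  0.1] g 0.999 t 8.45
```

View pics/w5v.png

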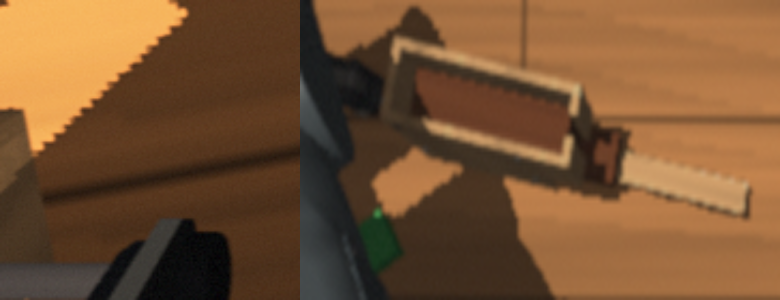

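Run:
```python
from h import *
import json
s=json.load(open("w5.json"))
for x in(80,107,124,130,147):print(x,((proj("wrist",w(CH,[(x,0,44),(x,-11,44),(x,0,55)]),s)-[80,150])*2.14).round().tolist())
R=np.array(s["eef_rot"]);
for y in(-42.5,-57):print("tip",y,((proj("wrist",[R@[dx,y,60]+s["eef_pos"] for dx in(11,-11)],s)-[80,150])*2.14).round().tolist())
```

```text
80 [[-66.0, 281.0], [-55.0, 321.0], [-100.0, 313.0]]
107 [[53.0, 281.0], [61.0, 321.0], [28.0, 313.0]]
124 [[127.0, 281.0], [134.0, 320.0], [108.0, 312.0]]
130 [[154.0, 281.0], [159.0, 320.0], [136.0, 312.0]]
147 [[228.0, 281.0], [232.0, 320.0], [217.0, 312.0]]
tip -42.5 [[194.0, 204.0], [202.0, 285.0]]
tip -57 [[131.0, 204.0], [143.0, 285.0]]
```

Request:
arm_command(
  rows=[
    {"offset":[0.004,-0.004,0],"twist":0,"jaw":-1},
    {"offset":[0.004,-0.008,0],"twist":0,"jaw":-1},
    {"offset":[0.004,-0.012,0],"twist":0,"jaw":-1},
    {"offset":[0.004,-0.015,0],"twist":0,"jaw":-1},
  ],
)

```text
clock: 8.95
eef_pos: [662.2, 412.4, 96.4]
eef_rot: [[-0.981, 0.195, 0.004], [0.195, 0.981, -0.001], [-0.004, -0.001, -1.0]]
contact_force: [0.3, 0.2, -0.7]
gripper_width: 0.996
```

Run:
```python
from h import *
s,im=meas("w6")
a=im[150:290,80:220];t=read_camera("scene")[140:250,240:400]
cv2.imwrite("pics/w6v.png",cv2.convertScaleAbs(np.hstack([cv2.resize(a,(300,300)),cv2.resize(t,(480,300)[:2],interpolation=cv2.INTER_CUBIC)]),alpha=2))
for x in(80,107,124,130,147):print(x,((proj("wrist",w(CH,[(x,0,44),(x,-11,44),(x,0,55)]),s)-[80,150])*2.14).round().tolist())
```

```text
ch [165.6   8.3  96.4] w [662.2 412.4  96.4] a 78.8 F [ 0.3  0.2 -0.7] g 0.996 t 8.95
80 [[6.0, 294.0], [15.0, 334.0], [-23.0, 327.0]]
107 [[123.0, 294.0], [129.0, 333.0], [103.0, 327.0]]
124 [[197.0, 294.0], [201.0, 333.0], [183.0, 327.0]]
130 [[223.0, 294.0], [227.0, 333.0], [211.0, 327.0]]
147 [[297.0, 294.0], [299.0, 333.0], [291.0, 327.0]]
```

View pics/w6v.png

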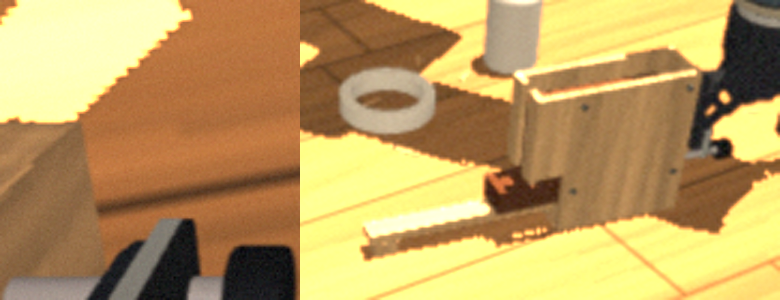

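The finger passed through the rod with no force at all, so the rod is only decoration. The other way in is to get some tilt, using the arm's behaviour at its reach limit. I'll test that at a safe height.

Run:
```python
from h import *
go(ch(185,0,330),-11);go([150,770,400],-11)
```

```text
offset [-0.009, 0.0193, -0.2336] twist 1.5666 t 9.05
offset [0.571, 0.2507, -0.306] twist 1.5666 t 9.05
```

Request:
arm_command(
  rows=[
    {"offset":[0,0.02,-0.005],"twist":0,"jaw":-1},
    {"offset":[0,0.02,-0.055],"twist":0,"jaw":-1},
    {"offset":[0,0.02,-0.105],"twist":0.15,"jaw":-1},
    {"offset":[0,0.02,-0.155],"twist":0.3,"jaw":-1},
    {"offset":[0,0.02,-0.205],"twist":0.45,"jaw":-1},
    {"offset":[0.04,0.04,-0.235],"twist":0.6,"jaw":-1},
    {"offset":[0.084,0.06,-0.25],"twist":0.75,"jaw":-1},
    {"offset":[0.128,0.08,-0.265],"twist":0.9,"jaw":-1},
    {"offset":[0.172,0.1,-0.28],"twist":1.05,"jaw":-1},
    {"offset":[0.216,0.12,-0.29],"twist":1.2,"jaw":-1},
    {"offset":[0.26,0.14,-0.3],"twist":1.35,"jaw":-1},
    {"offset":[0.304,0.16,-0.306],"twist":1.5,"jaw":-1},
  ],
)

```text
clock: 10.25
eef_pos: [394.8, 628.3, 402.0]
eef_rot: [[0.131, 0.991, 0.004], [0.991, -0.131, -0.0], [0.0, 0.004, -1.0]]
contact_force: [0.8, 0.7, -0.0]
gripper_width: 1.0
```

Run:
```python
from h import *
print(np.round(st()["q"],2));go([150,770,400],-11);go([190,980,400],-11)
```

```text
ch [326.2 312.1 402. ] w [394.8 628.3 402. ] a -7.5 F [ 0.8  0.7 -0. ] g 1.0 t 10.25
[ 0.95  0.67  0.91 -0.    1.56  1.08]
offset [0.1084, -0.2612, 0.0008] twist 0.0604 t 10.25
offset [0.3218, -0.2491, 0.0009] twist 0.0604 t 10.25
```

Request:
arm_command(
  rows=[
    {"offset":[0.108,-0.261,0],"twist":0.06,"jaw":-1},
    {"offset":[0.108,-0.261,0],"twist":0.06,"jaw":-1},
    {"offset":[0.108,-0.261,0],"twist":0.06,"jaw":-1},
    {"offset":[0.108,-0.261,0],"twist":0.06,"jaw":-1},
    {"offset":[0.108,-0.261,0],"twist":0.06,"jaw":-1},
    {"offset":[0.108,-0.261,0],"twist":0.06,"jaw":-1},
    {"offset":[0.6,-0.235,0],"twist":0.06,"jaw":-1},
    {"offset":[0.6,-0.235,0],"twist":0.06,"jaw":-1},
    {"offset":[0.6,-0.235,0],"twist":0.06,"jaw":-1},
    {"offset":[0.6,-0.235,0],"twist":0.06,"jaw":-1},
    {"offset":[0.6,-0.235,0],"twist":0.06,"jaw":-1},
    {"offset":[0.6,-0.235,0],"twist":0.06,"jaw":-1},
  ],
)

```text
clock: 11.45
eef_pos: [168.4, 868.8, 361.2]
eef_rot: [[0.19, 0.982, 0.011], [0.981, -0.19, 0.031], [0.032, 0.004, -0.999]]
contact_force: [-0.6, -0.1, 1.2]
gripper_width: 1.002
```

Run:
```python
from h import *
print(np.round(st()["q"],2))
```

```text
ch [519.  580.3 361.2] w [168.4 868.8 361.2] a -11.0 F [-0.6 -0.1  1.2] g 1.002 t 11.45
[ 1.33  1.2   0.01 -0.    1.9   1.52]
```

Request:
arm_command(
  rows=[
    {"offset":[1.5,0,0],"twist":0,"jaw":-1},
    {"offset":[1.5,0,0],"twist":0,"jaw":-1},
    {"offset":[1.5,0,0],"twist":0,"jaw":-1},
    {"offset":[1.5,0,0],"twist":0,"jaw":-1},
    {"offset":[1.5,0,0],"twist":0,"jaw":-1},
    {"offset":[1.5,0,0],"twist":0,"jaw":-1},
  ],
)

```text
clock: 12.05
eef_pos: [173.3, 892.9, 300.3]
eef_rot: [[0.19, 0.982, 0.017], [0.98, -0.19, 0.063], [0.065, 0.005, -0.998]]
contact_force: [0.7, 0.3, -0.6]
gripper_width: 1.001
```

Run:
```python
from h import *
print(np.round(st()["q"],2))
```

```text
ch [543.5 580.1 300.3] w [173.3 892.9 300.3] a -11.0 F [ 0.7  0.3 -0.6] g 1.001 t 12.05
[ 1.33  1.27  0.01 -0.    1.8   1.52]
```

Request:
arm_command(
  rows=[
    {"offset":[1.5,0,0],"twist":0,"jaw":-1},
    {"offset":[1.5,0,0],"twist":0,"jaw":-1},
  ],
)

```text
clock: 12.25
eef_pos: [175.3, 902.9, 285.5]
eef_rot: [[0.189, 0.982, 0.023], [0.977, -0.19, 0.096], [0.099, 0.005, -0.995]]
contact_force: [0.1, 0.6, -0.0]
gripper_width: 0.998
```

Request:
arm_command(
  rows=[
    {"offset":[1.5,0,-1.0],"twist":0,"jaw":-1},
    {"offset":[1.5,0,-1.0],"twist":0,"jaw":-1},
  ],
)

```text
clock: 12.45
eef_pos: [174.1, 897.8, 328.2]
eef_rot: [[0.188, 0.982, 0.029], [0.974, -0.19, 0.126], [0.13, 0.005, -0.992]]
contact_force: [-0.3, -0.4, 1.4]
gripper_width: 1.0
```

Request:
arm_command(
  rows=[
    {"offset":[1.5,0,0],"twist":0,"jaw":-1},
  ],
)

```text
clock: 12.55
eef_pos: [175.3, 904.6, 328.6]
eef_rot: [[0.187, 0.982, 0.036], [0.968, -0.19, 0.161], [0.165, 0.005, -0.986]]
contact_force: [-0.6, 0.2, 0.0]
gripper_width: 0.999
```

Request:
arm_command(
  rows=[
    {"offset":[1.5,0,0],"twist":0,"jaw":-1},
  ],
)

```text
clock: 12.65
eef_pos: [177.0, 912.8, 322.9]
eef_rot: [[0.186, 0.982, 0.043], [0.962, -0.19, 0.193], [0.198, 0.005, -0.98]]
contact_force: [0.0, 0.5, -0.6]
gripper_width: 0.999
```

Request:
arm_command(
  rows=[
    {"offset":[1.5,0,0],"twist":0,"jaw":-1},
    {"offset":[1.5,0,0],"twist":0,"jaw":-1},
  ],
)

```text
clock: 12.85
eef_pos: [178.6, 921.4, 317.7]
eef_rot: [[0.184, 0.982, 0.05], [0.955, -0.19, 0.228], [0.233, 0.005, -0.972]]
contact_force: [0.6, -0.5, 0.0]
gripper_width: 1.002
```

Request:
arm_command(
  rows=[
    {"offset":[1.5,0,0],"twist":0,"jaw":-1},
    {"offset":[1.5,0,0],"twist":0,"jaw":-1},
  ],
)

```text
clock: 13.05
eef_pos: [180.0, 928.7, 315.9]
eef_rot: [[0.182, 0.982, 0.056], [0.946, -0.19, 0.261], [0.267, 0.006, -0.964]]
contact_force: [-1.0, 0.0, 0.6]
gripper_width: 0.998
```

Request:
arm_command(
  rows=[
    {"offset":[1.5,0,0],"twist":0,"jaw":-1},
    {"offset":[1.5,0,0],"twist":0,"jaw":-1},
  ],
)

```text
clock: 13.25
eef_pos: [181.2, 934.8, 317.7]
eef_rot: [[0.18, 0.982, 0.062], [0.937, -0.19, 0.293], [0.299, 0.006, -0.954]]
contact_force: [-0.6, 0.6, -0.5]
gripper_width: 1.003
```

Request:
arm_command(
  rows=[
    {"offset":[1.5,0,0],"twist":0,"jaw":-1},
    {"offset":[1.5,0,0],"twist":0,"jaw":-1},
  ],
)

```text
clock: 13.45
eef_pos: [182.2, 940.2, 322.2]
eef_rot: [[0.178, 0.982, 0.068], [0.926, -0.19, 0.325], [0.332, 0.006, -0.943]]
contact_force: [0.0, 0.1, 1.0]
gripper_width: 0.999
```

Request:
arm_command(
  rows=[
    {"offset":[1.5,0,0],"twist":0,"jaw":-1},
  ],
)

```text
clock: 13.55
eef_pos: [183.0, 944.9, 326.5]
eef_rot: [[0.176, 0.982, 0.074], [0.916, -0.19, 0.352], [0.36, 0.006, -0.933]]
contact_force: [-0.5, -0.7, -0.2]
gripper_width: 1.001
```

Request:
arm_command(
  rows=[
    {"offset":[1.5,0,0],"twist":0,"jaw":-1},
  ],
)

```text
clock: 13.65
eef_pos: [183.9, 949.3, 332.4]
eef_rot: [[0.173, 0.982, 0.079], [0.905, -0.19, 0.38], [0.388, 0.006, -0.922]]
contact_force: [-0.8, -0.1, 0.5]
gripper_width: 0.998
```

Request:
arm_command(
  rows=[
    {"offset":[1.5,0,0],"twist":0,"jaw":-1},
  ],
)

```text
clock: 13.75
eef_pos: [184.6, 953.3, 339.7]
eef_rot: [[0.171, 0.982, 0.085], [0.893, -0.19, 0.408], [0.417, 0.006, -0.909]]
contact_force: [0.7, 0.8, 0.2]
gripper_width: 1.003
```

```bash
cat >> h.py <<'E'
def gt(G,s=None,depth=54):
    "offset so that grasp point (depth ahead of TCP) comes to world G, orientation kept"
    s=s or sense();R=np.array(s["eef_rot"])
    T=np.array(G)-R[:,2]*depth;print("off",(R.T@(T-s["eef_pos"])/1000).round(4).tolist(),"TCP",T.round(0).tolist(),"tilt",round(np.degrees(np.arccos(-R[2,2])),1))
E
python3 - <<'E'
from h import *
s=st();print(np.round(s["q"],2),np.round(s["eef_rot"],3).tolist())
gt(ch(-180,0,200));gt(ch(-125,0,52));gt(ch(-89,0,52))
print(np.linalg.norm(np.cross(np.array(s["eef_rot"])[:2,2],[np.cos(CH[2]),np.sin(CH[2])])))
E
```

```text
ch [605.  580.6 339.7] w [184.6 953.3 339.7] a -11.0 F [0.7 0.8 0.2] g 1.003 t 13.75
[1.33 1.24 0.01 0.02 1.46 1.52] [[0.171, 0.982, 0.085], [0.893, -0.19, 0.408], [0.417, 0.006, -0.909]]
off [-0.7738, 0.5789, -0.2514] TCP [599.0, 50.0, 249.0] tilt 24.6
off [-0.7855, 0.5781, -0.0939] TCP [610.0, 104.0, 101.0] tilt 24.6
off [-0.7527, 0.5781, -0.0789] TCP [617.0, 139.0, 101.0] tilt 24.6
0.004751742360105296<stdin>:4: DeprecationWarning: Arrays of 2-dimensional vectors are deprecated. Use arrays of 3-dimensional vectors instead. (deprecated in NumPy 2.0)
```

Request:
arm_command(
  rows=[
    {"offset":[-0.774,0.579,-0.251],"twist":0,"jaw":-1},
    {"offset":[-0.774,0.579,-0.251],"twist":0,"jaw":-1},
    {"offset":[-0.774,0.579,-0.251],"twist":0,"jaw":-1},
    {"offset":[-0.774,0.579,-0.251],"twist":0,"jaw":-1},
    {"offset":[-0.774,0.579,-0.251],"twist":0,"jaw":-1},
    {"offset":[-0.774,0.579,-0.251],"twist":0,"jaw":-1},
    {"offset":[-0.774,0.579,-0.251],"twist":0,"jaw":-1},
    {"offset":[-0.774,0.579,-0.251],"twist":0,"jaw":-1},
    {"offset":[-0.774,0.579,-0.251],"twist":0,"jaw":-1},
    {"offset":[-0.774,0.579,-0.251],"twist":0,"jaw":-1},
    {"offset":[-0.774,0.579,-0.251],"twist":0,"jaw":-1},
    {"offset":[-0.774,0.579,-0.251],"twist":0,"jaw":-1},
  ],
)

```text
clock: 14.95
eef_pos: [405.1, 482.9, 294.2]
eef_rot: [[0.17, 0.982, 0.087], [0.892, -0.191, 0.41], [0.419, 0.008, -0.908]]
contact_force: [1.0, -0.1, -0.3]
gripper_width: 0.994
```

Run:
```python
from h import *
s=st();print(np.round(s["q"],2),np.round(s["eef_rot"],3).tolist())
gt(ch(-180,0,200));gt(ch(-125,0,52));gt(ch(-89,0,52))
```

```text
ch [185.5 274.  294.2] w [405.1 482.9 294.2] a -11.0 F [ 1.  -0.1 -0.3] g 0.994 t 14.95
[0.72 0.4  1.65 0.37 0.77 0.69] [[0.17, 0.982, 0.087], [0.892, -0.191, 0.41], [0.419, 0.008, -0.908]]
off [-0.3725, 0.273, -0.1198] TCP [599.0, 50.0, 249.0] tilt 24.8
off [-0.3845, 0.2719, 0.0377] TCP [610.0, 103.0, 101.0] tilt 24.8
off [-0.3518, 0.272, 0.0527] TCP [617.0, 139.0, 101.0] tilt 24.8
```

Request:
arm_command(
  rows=[
    {"offset":[-0.373,0.273,-0.12],"twist":0,"jaw":-1},
    {"offset":[-0.373,0.273,-0.12],"twist":0,"jaw":-1},
    {"offset":[-0.373,0.273,-0.12],"twist":0,"jaw":-1},
    {"offset":[-0.373,0.273,-0.12],"twist":0,"jaw":-1},
    {"offset":[-0.373,0.273,-0.12],"twist":0,"jaw":-1},
    {"offset":[-0.373,0.273,-0.12],"twist":0,"jaw":-1},
    {"offset":[-0.373,0.273,-0.12],"twist":0,"jaw":-1},
    {"offset":[-0.373,0.273,-0.12],"twist":0,"jaw":-1},
    {"offset":[-0.373,0.273,-0.12],"twist":0,"jaw":-1},
    {"offset":[-0.373,0.273,-0.12],"twist":0,"jaw":-1},
    {"offset":[-0.383,0.272,-0.03],"twist":0,"jaw":-1},
    {"offset":[-0.3845,0.272,0.01],"twist":0,"jaw":-1},
  ],
)

```text
clock: 16.15
eef_pos: [607.0, 80.2, 155.0]
eef_rot: [[0.171, 0.981, 0.093], [0.892, -0.194, 0.408], [0.418, 0.013, -0.908]]
contact_force: [1.5, 0.3, -0.5]
gripper_width: 0.999
```

Run:
```python
from h import *
s,im=meas("w7")
gt(ch(-125,0,52));gt(ch(-91,0,52))
for x in(-96,):print((proj("wrist",w(CH,[(x,-17,58),(x,17,58),(x,-17,30),(x,17,30),(-215,-11,30),(-215,11,30),(-73,-25.5,68),(-73,25.5,68)]),s)*1.5625).round(0).tolist())
cv2.imwrite("pics/w7v.png",cv2.convertScaleAbs(cv2.resize(im,(800,600),interpolation=cv2.INTER_CUBIC),alpha=1.7))
```

```text
ch [-171.    -1.2  155. ] w [607.   80.2 155. ] a -11.2 F [ 1.5  0.3 -0.5] g 0.999 t 16.15
off [0.0004, 0.0029, 0.0501] TCP [610.0, 104.0, 101.0] tilt 24.6
off [0.0313, 0.0029, 0.0643] TCP [617.0, 137.0, 101.0] tilt 24.6
[[431.0, 282.0], [352.0, 282.0], [427.0, 291.0], [357.0, 291.0], [416.0, 546.0], [368.0, 546.0], [453.0, 224.0], [329.0, 223.0]]
```

View pics/w7v.png

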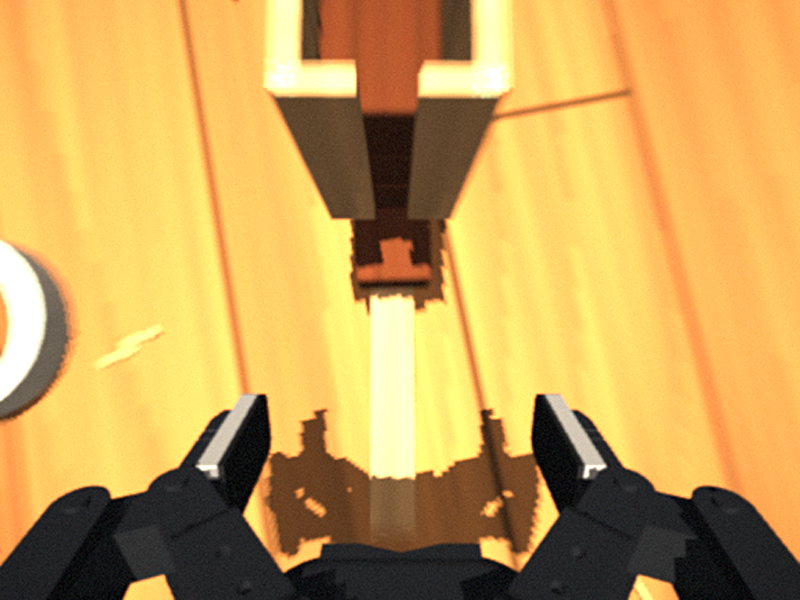

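Wrist view: blank end at (352–431,283), wall edge at (329–453,219) and tongue (370–415), all within about 5 px of the model. Moving in under the wall and gripping.

Request:
arm_command(
  rows=[
    {"offset":[0.0,0.003,0.03],"twist":0,"jaw":-1},
    {"offset":[0.0,0.003,0.05],"twist":0,"jaw":-1},
    {"offset":[0.0,0.003,0.05],"twist":0,"jaw":-1},
    {"offset":[0.015,0.003,0.058],"twist":0,"jaw":-1},
    {"offset":[0.0305,0.003,0.066],"twist":0,"jaw":-1},
    {"offset":[0.0305,0.003,0.066],"twist":0,"jaw":-1},
    {"offset":[0.0305,0.003,0.066],"twist":0,"jaw":-1},
  ],
)

```text
clock: 16.9
eef_pos: [617.2, 137.5, 100.2]
eef_rot: [[0.172, 0.982, 0.081], [0.892, -0.19, 0.409], [0.417, 0.002, -0.909]]
contact_force: [-0.4, -1.0, -0.3]
gripper_width: 0.999
```

Run:
```python
from h import *
s=st();R=np.array(s["eef_rot"]);print(inch(np.array(s["eef_pos"])+54*R[:,2]))
gt(ch(-91,0,50))
```

```text
ch [-112.9   -0.3  100.2] w [617.2 137.5 100.2] a -11.0 F [-0.4 -1.  -0.3] g 0.999 t 16.9
[-90.3  -0.3  51.1]
off [-0.0011, -0.0003, 0.0007] TCP [617.0, 137.0, 99.0] tilt 24.7
```

Request:
arm_command(
  rows=[
    {"offset":[0,0,0],"twist":0,"jaw":1},
    {"offset":[0,0,0],"twist":0,"jaw":1},
    {"offset":[0,0,0],"twist":0,"jaw":1},
    {"offset":[0,0,0],"twist":0,"jaw":1},
    {"offset":[0,0,0],"twist":0,"jaw":1},
    {"offset":[0,0,0],"twist":0,"jaw":1},
  ],
  squeeze=70,
)

```text
clock: 17.5
eef_pos: [617.3, 137.2, 100.5]
eef_rot: [[0.172, 0.982, 0.082], [0.892, -0.19, 0.409], [0.417, 0.002, -0.909]]
contact_force: [-1.9, -2.5, 4.8]
gripper_width: 0.385
```

Run:
```python
from h import *
s=st();R=np.array(s["eef_rot"]);print(inch(np.array(s["eef_pos"])+54*R[:,2]))
for d in(30,60,125):gt(np.array(s["eef_pos"])+54*R[:,2]+ch(-d,0,0)-ch(0,0,0))
```

```text
ch [-113.1   -0.4  100.5] w [617.3 137.2 100.5] a -11.0 F [-1.9 -2.5  4.8] g 0.385 t 17.5
[-90.6  -0.5  51.5]
off [-0.0273, -0.0, -0.0125] TCP [612.0, 108.0, 101.0] tilt 24.7
off [-0.0545, -0.0001, -0.025] TCP [606.0, 78.0, 101.0] tilt 24.7
off [-0.1136, -0.0002, -0.0522] TCP [593.0, 14.0, 101.0] tilt 24.7
```

Request:
arm_command(
  rows=[
    {"offset":[-0.007,0,-0.003],"twist":0,"jaw":1},
    {"offset":[-0.016,0,-0.0073],"twist":0,"jaw":1},
    {"offset":[-0.026,0,-0.012],"twist":0,"jaw":1},
    {"offset":[-0.036,0,-0.0165],"twist":0,"jaw":1},
    {"offset":[-0.046,0,-0.0211],"twist":0,"jaw":1},
    {"offset":[-0.056,0,-0.0257],"twist":0,"jaw":1},
    {"offset":[-0.066,0,-0.0303],"twist":0,"jaw":1},
    {"offset":[-0.076,0,-0.0349],"twist":0,"jaw":1},
    {"offset":[-0.086,0,-0.0394],"twist":0,"jaw":1},
    {"offset":[-0.096,0,-0.044],"twist":0,"jaw":1},
    {"offset":[-0.107,0,-0.0491],"twist":0,"jaw":1},
    {"offset":[-0.107,0,-0.0491],"twist":0,"jaw":1},
  ],
)

```text
clock: 18.7
eef_pos: [594.8, 19.8, 100.5]
eef_rot: [[0.173, 0.981, 0.082], [0.892, -0.192, 0.409], [0.417, 0.003, -0.909]]
contact_force: [-0.1, -2.4, 3.8]
gripper_width: 0.38
```

Run:
```python
from h import *
s=st();R=np.array(s["eef_rot"]);print(inch(np.array(s["eef_pos"])+54*R[:,2]))
read_camera("top");print([(np.round(d["extent"]).tolist(),round(d["conf"],2)) for d in spotter.find_in("blank1_center","top")[:3]])
print(proj("top",w(CH,[(-83,0,44),(-213,0,44)])).round().tolist())
```

```text
ch [-232.6   -0.8  100.5] w [594.8  19.8 100.5] a -11.1 F [-0.1 -2.4  3.8] g 0.38 t 18.7
[-210.1   -0.9   51.5]
[([210.0, 178.0, 51.0, 20.0], 0.7)]
[[207.0, 181.0], [258.0, 191.0]]
```

Request:
arm_command(
  rows=[
    {"offset":[0,0,0],"twist":0,"jaw":-1},
    {"offset":[0,0,0],"twist":0,"jaw":-1},
    {"offset":[0,0,0],"twist":0,"jaw":-1},
    {"offset":[0,0,0],"twist":0,"jaw":-1},
    {"offset":[0,0,-0.03],"twist":0,"jaw":-1},
    {"offset":[0,0,-0.08],"twist":0,"jaw":-1},
    {"offset":[-0.02,0,-0.13],"twist":0,"jaw":-1},
    {"offset":[-0.05,0,-0.17],"twist":0,"jaw":-1},
  ],
)

```text
clock: 19.6
eef_pos: [573.0, -90.3, 234.9]
eef_rot: [[0.17, 0.982, 0.084], [0.893, -0.189, 0.408], [0.416, 0.005, -0.909]]
contact_force: [1.2, -0.5, -0.6]
gripper_width: 1.003
```

Run:
```python
from h import *
s=st();print(np.round(s["q"],2));R=np.array(s["eef_rot"])
T=np.array([-165,-850,330]);print((R.T@(T-s["eef_pos"])/1000).round(3))
read_camera("top");print([(np.round(d["extent"]).tolist(),round(d["conf"],2)) for d in spotter.find_in("blank1_center","top")[:3]])
```

```text
ch [-344.9   -0.6  234.9] w [573.  -90.3 234.9] a -10.9 F [ 1.2 -0.5 -0.6] g 1.003 t 19.6
[-0.37  0.51  1.65  0.47  1.11 -0.42]
[-0.764 -0.58  -0.458]
[([208.0, 173.0, 53.0, 26.0], 0.74), ([119.0, 152.0, 89.0, 41.0], 0.48)]
```

Request:
arm_command(
  rows=[
    {"offset":[-0.764,-0.58,-0.458],"twist":0,"jaw":-1},
    {"offset":[-0.764,-0.58,-0.458],"twist":0,"jaw":-1},
    {"offset":[-0.764,-0.58,-0.458],"twist":0,"jaw":-1},
    {"offset":[-0.764,-0.58,-0.458],"twist":0,"jaw":-1},
    {"offset":[-0.764,-0.58,-0.458],"twist":0,"jaw":-1},
    {"offset":[-0.764,-0.58,-0.458],"twist":0,"jaw":-1},
    {"offset":[-0.764,-0.58,-0.458],"twist":0,"jaw":-1},
    {"offset":[-0.764,-0.58,-0.458],"twist":0,"jaw":-1},
    {"offset":[-0.764,-0.58,-0.458],"twist":0,"jaw":-1},
    {"offset":[-0.764,-0.58,-0.458],"twist":0,"jaw":-1},
    {"offset":[-0.764,-0.58,-0.458],"twist":0,"jaw":-1},
    {"offset":[-0.764,-0.58,-0.458],"twist":0,"jaw":-1},
  ],
)

```text
clock: 20.9
eef_pos: [154.4, -518.3, 287.1]
eef_rot: [[0.173, 0.981, 0.089], [0.893, -0.194, 0.406], [0.416, 0.009, -0.909]]
contact_force: [0.9, -1.2, 0.9]
gripper_width: 1.001
```

Run:
```python
from h import *
s=st();print(np.round(s["q"],2),np.round(s["eef_rot"],3).tolist());R=np.array(s["eef_rot"])
T=np.array([-165,-850,330]);print((R.T@(T-s["eef_pos"])/1000).round(3))
```

```text
ch [-845.2  328.3  287.1] w [ 154.4 -518.3  287.1] a -11.2 F [ 0.9 -1.2  0.9] g 1.001 t 20.9
[-1.42  0.5   1.52  0.15  1.53 -1.26] [[0.173, 0.981, 0.089], [0.893, -0.194, 0.406], [0.416, 0.009, -0.909]]
[-0.334 -0.248 -0.202]
```

Request:
arm_command(
  rows=[
    {"offset":[-0.334,-0.248,-0.202],"twist":0,"jaw":-1},
    {"offset":[-0.334,-0.248,-0.202],"twist":0,"jaw":-1},
    {"offset":[-0.334,-0.248,-0.202],"twist":0,"jaw":-1},
    {"offset":[-0.334,-0.248,-0.202],"twist":0,"jaw":-1},
    {"offset":[-0.334,-0.248,-0.202],"twist":0,"jaw":-1},
    {"offset":[-0.334,-0.248,-0.202],"twist":0,"jaw":-1},
    {"offset":[-0.334,-0.248,-0.202],"twist":0,"jaw":-1},
    {"offset":[-0.334,-0.248,-0.202],"twist":0,"jaw":-1},
    {"offset":[-0.454,-0.247,-0.257],"twist":0,"jaw":-1},
    {"offset":[-0.454,-0.247,-0.257],"twist":0,"jaw":-1},
    {"offset":[-0.454,-0.247,-0.257],"twist":0,"jaw":-1},
  ],
)

```text
clock: 22.0
eef_pos: [-134.1, -812.1, 297.9]
eef_rot: [[0.173, 0.981, 0.089], [0.896, -0.194, 0.398], [0.408, 0.011, -0.913]]
contact_force: [-0.0, -0.7, -2.0]
gripper_width: 1.001
```

Request:
arm_command(
  rows=[
    {"offset":[-1.36,0,-0.63],"twist":0,"jaw":-1},
  ],
)

```text
clock: 22.1
eef_pos: [-137.1, -816.4, 297.1]
eef_rot: [[0.176, 0.981, 0.085], [0.907, -0.195, 0.373], [0.383, 0.011, -0.924]]
contact_force: [-0.5, 0.2, 2.0]
gripper_width: 0.999
```

Request:
arm_command(
  rows=[
    {"offset":[-1.36,0,-0.63],"twist":0,"jaw":-1},
  ],
)

```text
clock: 22.2
eef_pos: [-138.2, -822.5, 292.0]
eef_rot: [[0.178, 0.981, 0.08], [0.918, -0.195, 0.345], [0.354, 0.012, -0.935]]
contact_force: [0.6, 0.0, 0.5]
gripper_width: 1.003
```

Request:
arm_command(
  rows=[
    {"offset":[-1.38,0,-0.58],"twist":0,"jaw":-1},
  ],
)

```text
clock: 22.3
eef_pos: [-140.2, -829.1, 285.7]
eef_rot: [[0.18, 0.981, 0.075], [0.929, -0.195, 0.315], [0.324, 0.013, -0.946]]
contact_force: [-0.1, 0.2, -0.0]
gripper_width: 1.001
```

Request:
arm_command(
  rows=[
    {"offset":[-1.4,0,-0.53],"twist":0,"jaw":-1},
  ],
)

```text
clock: 22.4
eef_pos: [-142.4, -836.0, 278.8]
eef_rot: [[0.182, 0.981, 0.07], [0.939, -0.194, 0.284], [0.292, 0.014, -0.956]]
contact_force: [-0.3, 0.2, 0.0]
gripper_width: 1.002
```

Request:
arm_command(
  rows=[
    {"offset":[-1.42,0,-0.48],"twist":0,"jaw":-1},
  ],
)

```text
clock: 22.5
eef_pos: [-144.6, -843.1, 272.0]
eef_rot: [[0.183, 0.981, 0.064], [0.948, -0.193, 0.252], [0.26, 0.015, -0.966]]
contact_force: [-0.1, -0.0, 0.5]
gripper_width: 0.998
```

Request:
arm_command(
  rows=[
    {"offset":[-1.43,0,-0.43],"twist":0,"jaw":-1},
  ],
)

```text
clock: 22.6
eef_pos: [-146.8, -850.3, 265.3]
eef_rot: [[0.184, 0.981, 0.058], [0.956, -0.192, 0.219], [0.227, 0.016, -0.974]]
contact_force: [0.2, 0.2, 0.4]
gripper_width: 0.999
```

Request:
arm_command(
  rows=[
    {"offset":[-1.45,0,-0.38],"twist":0,"jaw":-1},
  ],
)

```text
clock: 22.7
eef_pos: [-148.9, -857.6, 258.8]
eef_rot: [[0.185, 0.981, 0.053], [0.964, -0.192, 0.186], [0.193, 0.016, -0.981]]
contact_force: [-0.3, -0.1, 0.5]
gripper_width: 0.996
```

Request:
arm_command(
  rows=[
    {"offset":[-1.46,0,-0.33],"twist":0,"jaw":-1},
  ],
)

```text
clock: 22.8
eef_pos: [-151.0, -865.0, 252.5]
eef_rot: [[0.186, 0.981, 0.047], [0.97, -0.191, 0.152], [0.158, 0.017, -0.987]]
contact_force: [0.5, 0.2, -0.6]
gripper_width: 1.001
```

Request:
arm_command(
  rows=[
    {"offset":[-1.47,0,-0.28],"twist":0,"jaw":-1},
  ],
)

```text
clock: 22.9
eef_pos: [-153.0, -872.5, 246.5]
eef_rot: [[0.186, 0.982, 0.04], [0.975, -0.19, 0.118], [0.124, 0.017, -0.992]]
contact_force: [0.4, 0.4, 0.9]
gripper_width: 1.001
```

Request:
arm_command(
  rows=[
    {"offset":[-1.48,0,-0.24],"twist":0,"jaw":-1},
  ],
)

```text
clock: 23.0
eef_pos: [-154.9, -880.0, 240.9]
eef_rot: [[0.187, 0.982, 0.034], [0.978, -0.189, 0.083], [0.088, 0.018, -0.996]]
contact_force: [0.5, 0.6, 1.1]
gripper_width: 0.998
```

Request:
arm_command(
  rows=[
    {"offset":[-1.49,0,-0.19],"twist":0,"jaw":-1},
  ],
)

```text
clock: 23.1
eef_pos: [-156.8, -887.5, 235.7]
eef_rot: [[0.187, 0.982, 0.028], [0.981, -0.188, 0.048], [0.053, 0.019, -0.998]]
contact_force: [0.3, 0.5, 1.0]
gripper_width: 1.0
```

Run:
```python
from h import *
s=st();print(np.round(s["q"],2),np.round(s["eef_rot"],3).tolist())
```

```text
ch [-1267.2   563.    235.7] w [-156.8 -887.5  235.7] a -10.8 F [0.3 0.5 1. ] g 1.0 t 23.1
[-1.8   1.34  0.01  0.02  1.85 -1.61] [[0.187, 0.982, 0.028], [0.981, -0.188, 0.048], [0.053, 0.019, -0.998]]
```

Request:
arm_command(
  rows=[
    {"offset":[-1.5,0,-0.08],"twist":0,"jaw":-1},
  ],
)

```text
clock: 23.2
eef_pos: [-158.6, -895.4, 229.2]
eef_rot: [[0.187, 0.982, 0.022], [0.982, -0.187, 0.013], [0.017, 0.019, -1.0]]
contact_force: [0.7, 0.9, -1.4]
gripper_width: 1.001
```

Request:
arm_command(
  rows=[
    {"offset":[-0.025,0,0],"twist":0,"jaw":-1},
  ],
)

```text
clock: 23.3
eef_pos: [-158.8, -899.7, 227.4]
eef_rot: [[0.186, 0.982, 0.018], [0.982, -0.186, -0.008], [-0.004, 0.019, -1.0]]
contact_force: [-0.4, 0.5, -0.5]
gripper_width: 0.996
```

Run:
```python
from h import *
s=st();print(np.round(s["eef_rot"],3).tolist())
gt(ch(-151,0,150));R=np.array(s["eef_rot"]);print((R.T@(np.array([150,-500,300])-s["eef_pos"])).round())
```

```text
ch [-1279.5   562.6   227.4] w [-158.8 -899.7  227.4] a -10.7 F [-0.4  0.5 -0.5] g 0.996 t 23.3
[[0.186, 0.982, 0.018], [0.982, -0.186, -0.008], [-0.004, 0.019, -1.0]]
off [1.1258, 0.567, 0.0299] TCP [609.0, 101.0, 204.0] tilt 1.1
[450. 230. -70.]
```

Request:
arm_command(
  rows=[
    {"offset":[1.126,0.567,0.0],"twist":0,"jaw":-1},
    {"offset":[1.126,0.567,0.0],"twist":0,"jaw":-1},
    {"offset":[1.126,0.567,0.0],"twist":0,"jaw":-1},
    {"offset":[1.126,0.567,0.0],"twist":0,"jaw":-1},
    {"offset":[1.126,0.567,0.0],"twist":0,"jaw":-1},
    {"offset":[1.126,0.567,0.0],"twist":0,"jaw":-1},
    {"offset":[1.126,0.567,0.0],"twist":0,"jaw":-1},
    {"offset":[1.126,0.567,0.0],"twist":0,"jaw":-1},
    {"offset":[1.126,0.567,0.0],"twist":0,"jaw":-1},
    {"offset":[1.126,0.567,0.0],"twist":0,"jaw":-1},
    {"offset":[1.126,0.567,0.0],"twist":0,"jaw":-1},
    {"offset":[1.126,0.567,0.0],"twist":0,"jaw":-1},
  ],
)

```text
clock: 24.5
eef_pos: [153.5, -500.1, 232.8]
eef_rot: [[0.186, 0.982, 0.02], [0.982, -0.186, -0.014], [-0.01, 0.022, -1.0]]
contact_force: [0.6, 0.3, 0.7]
gripper_width: 0.998
```

Run:
```python
from h import *
s=st();print(np.round(s["eef_rot"],3).tolist())
gt(ch(-151,0,175))
```

```text
ch [-827.4  332.7  232.8] w [ 153.5 -500.1  232.8] a -10.7 F [0.6 0.3 0.7] g 0.998 t 24.5
[[0.186, 0.982, 0.02], [0.982, -0.186, -0.014], [-0.01, 0.022, -1.0]]
off [0.6752, 0.3351, 0.0043] TCP [609.0, 101.0, 229.0] tilt 1.4
```

Request:
arm_command(
  rows=[
    {"offset":[0.25,0.2,-0.06],"twist":0,"jaw":-1},
    {"offset":[0.25,0.2,-0.06],"twist":0,"jaw":-1},
    {"offset":[0.25,0.2,-0.06],"twist":0,"jaw":-1},
    {"offset":[0.25,0.2,-0.06],"twist":0,"jaw":-1},
    {"offset":[0.25,0.2,-0.06],"twist":0,"jaw":-1},
    {"offset":[0.25,0.2,-0.06],"twist":0,"jaw":-1},
    {"offset":[0.25,0.2,-0.06],"twist":0,"jaw":-1},
  ],
)

```text
clock: 25.2
eef_pos: [398.6, -289.0, 297.9]
eef_rot: [[0.184, 0.983, 0.026], [0.983, -0.184, -0.019], [-0.014, 0.029, -0.999]]
contact_force: [0.1, -1.4, 0.2]
gripper_width: 1.002
```

Run:
```python
from h import *
s,im=meas("w8");go(ch(-151,0,229),-11)
P=[495.36,-327.7,-0.242]
M1=[(157,35,10),(157,-35,10),(-113,35,10),(-113,-35,10),(57,20,76),(57,-20,76),(-65,-21,42),(-65,21,42),(117,20,76)]
print(proj("wrist",w(P,M1),s).round().tolist())
cv2.imwrite("pics/w8v.png",cv2.convertScaleAbs(cv2.resize(im,(800,600),interpolation=cv2.INTER_CUBIC),alpha=1.6))
```

```text
ch [-573.4  132.6  297.9] w [ 398.6 -289.   297.9] a -10.6 F [ 0.1 -1.4  0.2] g 1.002 t 25.2
offset [0.4208, 0.1328, 0.0679] twist 0.008 t 25.25
[[457.0, 155.0], [442.0, 206.0], [241.0, 143.0], [239.0, 198.0], [402.0, 178.0], [394.0, 213.0], [279.0, 198.0], [283.0, 163.0], [458.0, 180.0]]
```

Run:
```python
import cv2
im=cv2.imread("pics/w8.png")[120:270,220:480]
cv2.imwrite("pics/w8c.png",cv2.convertScaleAbs(cv2.resize(im,None,fx=3.07,fy=3.07,interpolation=cv2.INTER_CUBIC),alpha=1.8))
```

```text
(no output)
```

View pics/w8c.png

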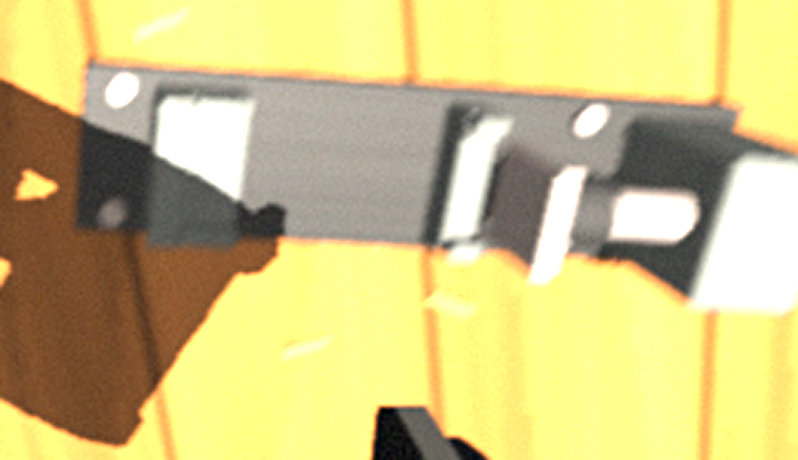

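Wrist crop: base plate corners at (92,62), (80,228) and (740,107). The plunger face's top edge runs from (563,168) to (530,280), and the lip saddle is at x≈155–252. Refitting the cradle.

Run:
```python
from h import *
import json
s=json.load(open("w8.json"));C=lambda L:np.array(L)/3.07+[220,120]
t=lambda L:np.array(L)/2.353+[100,130]
U=C([(92,62),(80,228),(740,107),(563,168),(530,280)]);Ut=t([(700,97),(650,328),(712,345),(716,182),(751,191)])
def res(p,which):
    x0=p[3];M=[(x0,35,10),(x0,-35,10),(x0+270,35,10),(57,20,76),(57,-20,76)]
    Mt=[(x0+270,35,10),(x0,35,10),(x0,-35,10),(57,20,76),(57,-20,76)]
    a=[]
    if "w" in which:a.append(proj("wrist",w(p[:3],M),s)-U)
    if "t" in which:a.append(proj("top",w(p[:3],Mt))-Ut)
    return np.concatenate(a).ravel()
for wh in("w","t","wt"):
    o=least_squares(res,[495,-328,-.24,-113],args=(wh,),loss="soft_l1",x_scale=[100,100,1,100]);print(wh,o.x.round(3),o.fun.reshape(-1,2).round(1).tolist())
p=o.x[:3]
P=[(-42,21,30),(-42,-21,30),(-65,21,42),(-65,-21,42),(42,21,30),(42,-21,30),(117,25,76),(117,-25,76)]
print(((proj("wrist",w(p,P),s)-[220,120])*3.07).round().tolist())
```

```text
w [ 4.95436e+02 -3.24520e+02 -2.58000e-01 -1.03228e+02] [[-0.6, -0.3], [-0.4, 0.1], [3.0, 0.0], [-0.9, 0.9], [0.9, -0.3]]
t [ 4.93595e+02 -3.27086e+02 -2.42000e-01 -1.08601e+02] [[0.4, -1.4], [-0.0, 0.8], [0.0, 0.2], [-0.6, -0.1], [0.2, 0.0]]
wt [ 4.94959e+02 -3.24939e+02 -2.55000e-01 -1.05254e+02] [[-2.8, 0.2], [-2.2, 0.6], [1.1, -0.1], [-1.4, 1.1], [0.6, -0.0], [0.6, -3.1], [-1.1, -1.3], [-1.1, -1.6], [-1.2, -0.7], [-0.4, -0.4]]
[[247.0, 119.0], [234.0, 223.0], [191.0, 123.0], [180.0, 230.0], [462.0, 133.0], [441.0, 235.0], [733.0, 168.0], [691.0, 302.0]]
```

Request:
arm_command(
  rows=[
    {"offset":[0.421,0.133,0.02],"twist":0.008,"jaw":-1},
    {"offset":[0.421,0.133,0.02],"twist":0.008,"jaw":-1},
    {"offset":[0.421,0.133,0.02],"twist":0.008,"jaw":-1},
    {"offset":[0.421,0.133,0.02],"twist":0.008,"jaw":-1},
    {"offset":[0.421,0.133,0.02],"twist":0.008,"jaw":-1},
    {"offset":[0.421,0.133,0.04],"twist":0.008,"jaw":-1},
    {"offset":[0.421,0.133,0.06],"twist":0.008,"jaw":-1},
    {"offset":[0.421,0.133,0.08],"twist":0.008,"jaw":-1},
    {"offset":[0.421,0.133,0.1],"twist":0.008,"jaw":-1},
    {"offset":[0.421,0.133,0.1],"twist":0.008,"jaw":-1},
    {"offset":[0.421,0.133,0.1],"twist":0.008,"jaw":-1},
  ],
)

```text
clock: 26.35
eef_pos: [611.6, 101.9, 196.7]
eef_rot: [[0.189, 0.982, 0.03], [0.982, -0.188, -0.018], [-0.012, 0.032, -0.999]]
contact_force: [-0.6, -0.2, 0.2]
gripper_width: 0.999
```

Run:
```python
from h import *
s,im=meas("w9");print(np.round(s["eef_rot"],3).tolist())
gt(ch(-150.5,0,70));gt(ch(-150.5,0,46))
print([(np.round(d["extent"]).tolist(),round(d["conf"],2)) for d in spotter.find_in("blank1_center","wrist")[:3]])
print(proj("wrist",w(CH,[(-150.5+a,b,c) for a,b,c in[(65,17,58),(65,-17,58),(-65,17,58),(-65,-17,58),(-65,0,30)]]),s).round().tolist())
```

```text
ch [-148.9   -1.7  196.7] w [611.6 101.9 196.7] a -10.8 F [-0.6 -0.2  0.2] g 0.999 t 26.35
[[0.189, 0.982, 0.03], [0.982, -0.188, -0.018], [-0.012, 0.032, -0.999]]
off [0.0013, -0.0061, 0.0739] TCP [608.0, 102.0, 124.0] tilt 2.0
off [0.0015, -0.0069, 0.0979] TCP [608.0, 102.0, 100.0] tilt 2.0
[([219.0, 116.0, 52.0, 163.0], 0.81)]
[[221.0, 121.0], [271.0, 121.0], [227.0, 281.0], [267.0, 280.0], [247.0, 262.0]]
```

Request:
arm_command(
  rows=[
    {"offset":[0.0015,-0.007,0.04],"twist":0,"jaw":-1},
    {"offset":[0.0015,-0.007,0.07],"twist":0,"jaw":-1},
    {"offset":[0.0015,-0.007,0.098],"twist":0,"jaw":-1},
    {"offset":[0.0015,-0.007,0.098],"twist":0,"jaw":-1},
    {"offset":[0.0015,-0.007,0.098],"twist":0,"jaw":1},
    {"offset":[0.0015,-0.007,0.098],"twist":0,"jaw":1},
    {"offset":[0.0015,-0.007,0.098],"twist":0,"jaw":1},
    {"offset":[0.0015,-0.007,0.098],"twist":0,"jaw":1},
    {"offset":[0.0015,-0.007,0.098],"twist":0,"jaw":1},
    {"offset":[0.0015,-0.007,0.098],"twist":0,"jaw":1},
  ],
  squeeze=60,
)

```text
clock: 27.45
eef_pos: [608.6, 100.7, 102.3]
eef_rot: [[0.19, 0.981, 0.033], [0.982, -0.19, -0.019], [-0.012, 0.036, -0.999]]
contact_force: [-3.3, -1.5, 10.9]
gripper_width: 0.39
```

```bash
cat >> h.py <<'E'
CR=[495,-325,-0.255]
def cr(x,y,z):return w(CR,[(x,y,z)])[0]
def incr(P):
    d=np.array(P)-[CR[0],CR[1],30];c,s=np.cos(CR[2]),np.sin(CR[2]);return np.round([c*d[0]+s*d[1],-s*d[0]+c*d[1],d[2]],1)
E
python3 - <<'E'
from h import *
s=st();R=np.array(s["eef_rot"]);print(R.round(3).tolist(),inch(np.array(s["eef_pos"])+54*R[:,2]))
a=np.degrees(CR[2]);print(a-90,a+90)
go(cr(-20,0,230),a-90);go(cr(-20,0,230),a+90)
E
```

```text
ch [-150.6    1.2  102.3] w [608.6 100.7 102.3] a -10.9 F [-3.3 -1.5 10.9] g 0.39 t 27.45
[[0.19, 0.981, 0.033], [0.982, -0.19, -0.019], [-0.012, 0.036, -0.999]] [-151.2   -0.8   48.4]
-104.610423775836 75.389576224164
offset [-0.4398, -0.046, -0.1242] twist 1.6348 t 27.45
offset [-0.4398, -0.046, -0.1242] twist -1.5068 t 27.45
```

Request:
arm_command(
  rows=[
    {"offset":[0,0,-0.03],"twist":0,"jaw":1},
    {"offset":[-0.02,0,-0.07],"twist":0,"jaw":1},
    {"offset":[-0.06,-0.01,-0.11],"twist":-0.15,"jaw":1},
    {"offset":[-0.105,-0.015,-0.124],"twist":-0.3,"jaw":1},
    {"offset":[-0.15,-0.02,-0.124],"twist":-0.45,"jaw":1},
    {"offset":[-0.195,-0.025,-0.124],"twist":-0.6,"jaw":1},
    {"offset":[-0.24,-0.03,-0.124],"twist":-0.75,"jaw":1},
    {"offset":[-0.285,-0.035,-0.124],"twist":-0.9,"jaw":1},
    {"offset":[-0.33,-0.04,-0.124],"twist":-1.05,"jaw":1},
    {"offset":[-0.375,-0.044,-0.124],"twist":-1.2,"jaw":1},
    {"offset":[-0.42,-0.046,-0.124],"twist":-1.35,"jaw":1},
    {"offset":[-0.44,-0.046,-0.124],"twist":-1.5,"jaw":1},
  ],
)

```text
clock: 28.65
eef_pos: [474.4, -323.1, 230.5]
eef_rot: [[-0.934, 0.356, 0.034], [0.355, 0.935, -0.02], [-0.039, -0.006, -0.999]]
contact_force: [0.6, -0.0, -1.4]
gripper_width: 0.386
```

Run:
```python
from h import *
s=st();R=np.array(s["eef_rot"]);print(R.round(3).tolist(),incr(np.array(s["eef_pos"])+54*R[:,2]))
a=np.degrees(CR[2]);go(s["eef_pos"],a+90);gt(cr(-22,0,105));gt(cr(-22,0,67))
```

```text
ch [-592.2   51.6  230.5] w [ 474.4 -323.1  230.5] a 69.2 F [ 0.6 -0.  -1.4] g 0.386 t 28.65
[[-0.934, 0.356, 0.034], [0.355, 0.935, -0.02], [-0.039, -0.006, -0.999]] [-18.4  -3.9 146.6]
offset [0.0, 0.0, 0.0] twist -0.1089 t 28.65
off [0.0068, 0.0039, 0.0713] TCP [472.0, -318.0, 159.0] tilt 2.2
off [0.0083, 0.0042, 0.1093] TCP [472.0, -318.0, 121.0] tilt 2.2
```

Request:
arm_command(
  rows=[
    {"offset":[0.0068,0.004,0.03],"twist":-0.109,"jaw":1},
    {"offset":[0.0068,0.004,0.06],"twist":-0.109,"jaw":1},
    {"offset":[0.0068,0.004,0.071],"twist":-0.109,"jaw":1},
    {"offset":[0.0068,0.004,0.071],"twist":-0.109,"jaw":1},
  ],
)

```text
clock: 29.05
eef_pos: [471.7, -317.9, 158.5]
eef_rot: [[-0.967, 0.252, 0.032], [0.252, 0.968, -0.018], [-0.036, -0.01, -0.999]]
contact_force: [-0.3, 0.2, -1.3]
gripper_width: 0.386
```

Run:
```python
from h import *
s,im=meas("w10");R=np.array(s["eef_rot"]);T=np.array(s["eef_pos"]);print(R.round(3).tolist(),incr(T+54*R[:,2]))
gt(cr(-22,0,67));gt(cr(-22,0,90));a=np.degrees(CR[2]);go(T,a+90)
print([(np.round(d["extent"]).tolist(),round(d["conf"],2)) for d in spotter.find_in("blank1_center","wrist")[:3]])
for c in(-4,0,4):print(c,proj("wrist",[T+R@np.array([c+e,y,54+dz]) for e,y,dz in[(65,-17,-10),(65,17,-10),(65,0,18),(-65,0,-10)]],s).round(1).tolist())
print([(np.round(d["extent"]).tolist(),round(d["conf"],2)) for d in spotter.find_in("plunger_face","wrist")[:3]])
for x in range(244,268,8):print(x,im[0:384:6,x].sum(1).tolist())
```

```text
ch [-587.7   55.3  158.5] w [ 471.7 -317.9  158.5] a 75.4 F [-0.3  0.2 -1.3] g 0.386 t 29.05
[[-0.967, 0.252, 0.032], [0.252, 0.968, -0.018], [-0.036, -0.01, -0.999]] [-22.4   0.4  74.6]
off [0.0017, 0.0002, 0.0388] TCP [472.0, -318.0, 121.0] tilt 2.2
off [0.0008, -0.0, 0.0158] TCP [472.0, -318.0, 144.0] tilt 2.2
offset [0.0006, 0.0002, 0.0012] twist 0.0 t 29.1
[([213.0, 130.0, 84.0, 226.0], 0.63)]
-4 [[212.7, 151.6], [300.1, 151.6], [256.3, 140.4], [256.1, 393.7]]
0 [[212.2, 141.2], [300.6, 141.3], [256.3, 131.9], [256.1, 388.2]]
4 [[211.7, 130.7], [301.1, 130.8], [256.3, 123.3], [256.1, 382.6]]
[]
244 [196, 199, 195, 181, 182, 174, 168, 182, 198, 187, 203, 198, 206, 193, 176, 123, 132, 129, 126, 126, 118, 163, 91, 96, 99, 103, 102, 120, 115, 107, 117, 112, 121, 113, 109, 110, 108, 112, 109, 99, 106, 110, 104, 108, 113, 100, 94, 108, 100, 105, 100, 99, 100, 108, 96, 96, 95, 105, 99, 61, 54, 66, 60, 73]
252 [195, 193, 198, 194, 182, 181, 168, 193, 186, 199, 195, 208, 204, 201, 170, 126, 130, 130, 134, 131, 128, 157, 83, 92, 109, 108, 106, 109, 115, 106, 113, 111, 114, 115, 113, 109, 114, 110, 106, 110, 105, 109, 101, 111, 107, 106, 105, 105, 109, 106, 103, 99, 107, 110, 106, 112, 100, 102, 109, 67, 66, 59, 70, 63]
260 [200, 187, 182, 186, 177, 177, 166, 179, 187, 200, 195, 193, 204, 192, 179, 136, 134, 128, 125, 124, 135, 158, 83, 102, 107, 113, 124, 107, 116, 111, 113, 123, 123, 106, 121, 113, 104, 110, 117, 106, 113, 118, 102, 112, 112, 110, 101, 108, 109, 106, 116, 112, 109, 112, 107, 111, 96, 107, 118, 61, 50, 58, 75, 60]
```

Request:
arm_command(
  rows=[
    {"offset":[0.0017,0,0.02],"twist":0,"jaw":1},
    {"offset":[0.0017,0,0.04],"twist":0,"jaw":1},
    {"offset":[0.0017,0,0.04],"twist":0,"jaw":1},
    {"offset":[0.0017,0,0.04],"twist":0,"jaw":1},
  ],
)

```text
clock: 29.6
eef_pos: [472.8, -319.2, 121.9]
eef_rot: [[-0.967, 0.252, 0.036], [0.251, 0.968, -0.022], [-0.041, -0.012, -0.999]]
contact_force: [0.3, 0.0, -0.8]
gripper_width: 0.389
```

Run:
```python
from h import *
s=st();R=np.array(s["eef_rot"]);T=np.array(s["eef_pos"]);print(R.round(3).tolist(),incr(T+54*R[:,2]))
gt(cr(-4,0,66));gt(cr(5,0,66))
```

```text
ch [-588.8   53.9  121.9] w [ 472.8 -319.2  121.9] a 75.4 F [ 0.3  0.  -0.8] g 0.389 t 29.6
[[-0.967, 0.252, 0.036], [0.251, 0.968, -0.022], [-0.041, -0.012, -0.999]] [-20.7  -0.6  38. ]
off [-0.0166, 0.0007, 0.0027] TCP [489.0, -323.0, 120.0] tilt 2.4
off [-0.0256, 0.0006, 0.003] TCP [498.0, -325.0, 120.0] tilt 2.4
```

Request:
arm_command(
  rows=[
    {"offset":[-0.006,0.0007,0.002],"twist":0,"jaw":1},
    {"offset":[-0.012,0.0007,0.002],"twist":0,"jaw":1},
    {"offset":[-0.0166,0.0007,0.002],"twist":0,"jaw":1},
    {"offset":[-0.0166,0.0007,0.002],"twist":0,"jaw":1},
  ],
)

```text
clock: 30.0
eef_pos: [489.4, -322.8, 121.0]
eef_rot: [[-0.967, 0.252, 0.036], [0.251, 0.968, -0.021], [-0.04, -0.012, -0.999]]
contact_force: [-6.3, 1.0, 1.6]
gripper_width: 0.389
```

Run:
```python
from h import *
s=st();R=np.array(s["eef_rot"]);T=np.array(s["eef_pos"]);print(incr(T+54*R[:,2]))
gt(cr(5,0,66))
```

```text
ch [-589.1   37.   121. ] w [ 489.4 -322.8  121. ] a 75.4 F [-6.3  1.   1.6] g 0.389 t 30.0
[-3.8  0.1 37. ]
off [-0.0088, -0.0001, 0.0014] TCP [498.0, -325.0, 120.0] tilt 2.4
```

Request:
arm_command(
  rows=[
    {"offset":[-0.003,0,0.001],"twist":0,"jaw":1},
    {"offset":[-0.006,0,0.001],"twist":0,"jaw":1},
    {"offset":[-0.008,0,0.001],"twist":0,"jaw":1},
    {"offset":[-0.008,0,0.001],"twist":0,"jaw":1},
  ],
)

```text
clock: 30.4
eef_pos: [496.6, -324.6, 120.3]
eef_rot: [[-0.967, 0.252, 0.033], [0.251, 0.968, -0.02], [-0.037, -0.011, -0.999]]
contact_force: [-9.8, 1.4, 2.8]
gripper_width: 0.39
```

Run:
```python
from h import *
s=st();R=np.array(s["eef_rot"]);T=np.array(s["eef_pos"]);print(incr(T+54*R[:,2]))
gt(cr(4.5,0,50))
```

```text
ch [-589.4   29.5  120.3] w [ 496.6 -324.6  120.3] a 75.4 F [-9.8  1.4  2.8] g 0.39 t 30.4
[ 3.5  0.2 36.4]
off [-0.0004, -0.0001, 0.0164] TCP [498.0, -325.0, 104.0] tilt 2.2
```

Request:
arm_command(
  rows=[
    {"offset":[-0.001,0,0.004],"twist":0,"jaw":1},
    {"offset":[-0.001,0,0.008],"twist":0,"jaw":1},
    {"offset":[-0.001,0,0.012],"twist":0,"jaw":1},
    {"offset":[-0.001,0,0.015],"twist":0,"jaw":1},
    {"offset":[-0.001,0,0.016],"twist":0,"jaw":1},
  ],
)

```text
clock: 30.9
eef_pos: [497.3, -324.6, 104.1]
eef_rot: [[-0.967, 0.252, 0.03], [0.251, 0.968, -0.018], [-0.034, -0.01, -0.999]]
contact_force: [-9.1, 3.3, 3.3]
gripper_width: 0.387
```

Run:
```python
from h import *
s=st();R=np.array(s["eef_rot"]);T=np.array(s["eef_pos"]);print(incr(T+54*R[:,2]))
```

```text
ch [-589.3   28.9  104.1] w [ 497.3 -324.6  104.1] a 75.4 F [-9.1  3.3  3.3] g 0.387 t 30.9
[ 3.9  0.4 20.1]
```

Request:
arm_command(
  rows=[
    {"offset":[0,0,0.0015],"twist":0,"jaw":1},
    {"offset":[0,0,0.0025],"twist":0,"jaw":1},
    {"offset":[0,0,0.0025],"twist":0,"jaw":1},
  ],
)

```text
clock: 31.2
eef_pos: [497.4, -324.7, 102.7]
eef_rot: [[-0.968, 0.251, 0.029], [0.251, 0.968, -0.018], [-0.033, -0.01, -0.999]]
contact_force: [-6.6, 1.8, 10.9]
gripper_width: 0.389
```

Run:
```python
from h import *
s=st();R=np.array(s["eef_rot"]);T=np.array(s["eef_pos"]);print(incr(T+54*R[:,2]))
```

```text
ch [-589.4   28.7  102.7] w [ 497.4 -324.7  102.7] a 75.5 F [-6.6  1.8 10.9] g 0.389 t 31.2
[ 4.1  0.4 18.7]
```

Seated with 11 N down at the expected height. Releasing.

Request:
arm_command(
  rows=[
    {"offset":[0,0,0],"twist":0,"jaw":0.0},
    {"offset":[0,0,0],"twist":0,"jaw":-0.3},
    {"offset":[0,0,0],"twist":0,"jaw":-0.6},
    {"offset":[0,0,0],"twist":0,"jaw":-1},
    {"offset":[0,0,0],"twist":0,"jaw":-1},
    {"offset":[0,0,0],"twist":0,"jaw":-1},
    {"offset":[0,0,-0.02],"twist":0,"jaw":-1},
    {"offset":[0,0,-0.06],"twist":0,"jaw":-1},
    {"offset":[0,0,-0.11],"twist":0,"jaw":-1},
    {"offset":[0,0,-0.16],"twist":0,"jaw":-1},
    {"offset":[0,0,-0.16],"twist":0,"jaw":-1},
  ],
)

```text
clock: 32.3
eef_pos: [494.4, -323.1, 269.5]
eef_rot: [[-0.967, 0.251, 0.038], [0.25, 0.968, -0.025], [-0.043, -0.014, -0.999]]
contact_force: [0.3, -1.1, -0.8]
gripper_width: 1.001
```

Run:
```python
from h import *
s,im=meas("w11")
print([(np.round(d["extent"]).tolist(),round(d["conf"],2)) for d in spotter.find_in("blank1_center","wrist")[:3]])
L=[(a,b,58) for a in(-65,65) for b in(-17,17)]+[(-65,0,30)]
print("pred top corners seated",proj("wrist",w(CR,L),s).round().tolist(), "face",proj("wrist",w(CR,[(65,20,76),(65,-20,76)]),s).round().tolist())
g=cv2.cvtColor(im,cv2.COLOR_BGR2HSV)
m=((g[...,0]<15)&(g[...,1]>110)&(g[...,2]<120)).astype(np.uint8);m=cv2.morphologyEx(m,cv2.MORPH_OPEN,np.ones((5,5)))
n,lab,stt,c=cv2.connectedComponentsWithStats(m);i=[k for k in range(1,n) if stt[k,4]>300];print([(stt[k].tolist(),c[k].round().tolist()) for k in i])
for n_ in("top","scene"):
    cv2.imwrite(f"pics/{n_}f.png",read_camera(n_))
    for q in("blank1_center","blank4_center"):print(n_,q,[(np.round(d["extent"]).tolist(),round(d["conf"],2)) for d in spotter.find_in(q,n_)[:4]])
    print(proj(n_,w(CR,L)).round().tolist(),"top of stack z114",proj(n_,w(CH,[(x,y,z) for z in (114,142) for x in(-65,65) for y in(-17,17)])).round().tolist())
print(st()["clock"])
```

```text
ch [-588.4   32.   269.5] w [ 494.4 -323.1  269.5] a 75.5 F [ 0.3 -1.1 -0.8] g 1.001 t 32.3
[([241.0, 99.0, 39.0, 131.0], 0.62)]
pred top corners seated [[239.0, 104.0], [277.0, 104.0], [241.0, 231.0], [273.0, 231.0], [258.0, 101.0]] face [[277.0, 240.0], [237.0, 239.0]]
[([151, 0, 143, 118, 8369], [217.0, 46.0]), ([136, 94, 92, 115, 6415], [183.0, 155.0]), ([242, 100, 36, 125, 3543], [258.0, 153.0])]
top blank1_center [([390.0, 207.0, 26.0, 53.0], 0.96), ([115.0, 152.0, 144.0, 47.0], 0.43)]
top blank4_center [([144.0, 160.0, 56.0, 20.0], 0.97), ([82.0, 196.0, 50.0, 37.0], 0.65)]
[[404.0, 259.0], [391.0, 255.0], [416.0, 208.0], [403.0, 205.0], [394.0, 256.0]] top of stack z114 [[198.0, 168.0], [195.0, 182.0], [145.0, 157.0], [142.0, 171.0], [197.0, 166.0], [194.0, 180.0], [142.0, 155.0], [139.0, 169.0]]
scene blank1_center [([104.0, 219.0, 19.0, 36.0], 0.8)]
scene blank4_center [([98.0, 221.0, 33.0, 88.0], 0.6)]
[[106.0, 223.0], [119.0, 221.0], [104.0, 258.0], [119.0, 256.0], [115.0, 230.0]] top of stack z114 [[318.0, 190.0], [313.0, 183.0], [363.0, 181.0], [357.0, 174.0], [319.0, 182.0], [314.0, 174.0], [365.0, 172.0], [358.0, 166.0]]
ch [-587.4   34.1  261.4] w [ 492.5 -321.7  261.4] a 75.5 F [-0.   0.2  0.1] g 0.998 t 32.7
32.7
```

Run:
```python
from h import *
im=cv2.imread("pics/topf.png");sc=cv2.imread("pics/scenef.png")
for x in range(-70,-111,-5):
    u=proj("top",ch(x,0,44))[0].round().astype(int);v=proj("scene",ch(x,-17,44))[0].round().astype(int)
    print(x,u.tolist(),im[u[1],u[0]].tolist(),v.tolist(),sc[v[1],v[0]].tolist())
# stack-top height at wall seam: scan the inside of the chute in the scene view along z on far wall
for n,I in(("scene",sc),("top",im)):
  for z in range(90,166,8):
    u=proj(n,ch(0,19,z) if n=="scene" else ch(72,0,z))[0].round().astype(int);print(n,z,I[u[1],u[0]].tolist(),end=" ")
  print()
a=cv2.imread("pics/scene0.png");b=cv2.imread("pics/top0.png")
for q,p in(("tape",None),):pass
for nm in("tape_mid","screwdriver_mid","glue_mid"):
    read_camera("top");print(nm,[np.round(d["extent"]).tolist() for d in spotter.find_in(nm,"top")[:1]])
```

```text
-70 [202, 180] [35, 50, 63] [314, 212] [14, 20, 33]
-75 [204, 180] [39, 54, 68] [313, 212] [16, 30, 48]
-80 [206, 180] [44, 62, 80] [311, 213] [41, 64, 82]
-85 [208, 181] [88, 133, 174] [309, 213] [58, 92, 124]
-90 [210, 181] [90, 133, 175] [308, 213] [105, 169, 221]
-95 [212, 181] [90, 133, 175] [306, 214] [109, 176, 228]
-100 [214, 182] [96, 143, 188] [304, 214] [108, 174, 226]
-105 [216, 182] [95, 141, 185] [302, 215] [111, 179, 230]
-110 [218, 183] [96, 143, 187] [301, 215] [109, 178, 230]
scene 90 [36, 58, 77] scene 98 [35, 59, 77] scene 106 [39, 59, 76] scene 114 [36, 51, 63] scene 122 [35, 59, 77] scene 130 [89, 143, 192] scene 138 [48, 75, 100] scene 146 [41, 63, 83] scene 154 [40, 65, 85] scene 162 [69, 114, 153] 
top 90 [32, 46, 65] top 98 [31, 43, 56] top 106 [32, 42, 55] top 114 [31, 43, 54] top 122 [32, 42, 55] top 130 [32, 43, 54] top 138 [31, 43, 54] top 146 [32, 42, 55] top 154 [31, 43, 54] top 162 [32, 45, 56] 
tape_mid [[180.0, 255.0, 44.0, 37.0]]
screwdriver_mid [[357.0, 108.0, 6.0, 72.0]]
glue_mid [[109.0, 269.0, 36.0, 31.0]]
```

```bash
python3 -c "
from h import *
print(r.job_done())"
```

```text
the job is handed in; nothing more can be done
None
```

I drew the bottom blank out of the chute and loaded it in the spring cradle. The job is handed in at about 33 s; the hand-in gave no verdict.

**How it was done**
- The move interface has no tilt command. Pressing on the blank's end and dragging it slipped without moving it. The rod with the black knob behind the chute turned out to be decoration.
- I got a 25° tilt by repeatedly commanding moves past the arm's reach limit. With that I gripped the blank's end under the wall and drew it about 119 mm along the tongue.
- I then removed the tilt the same way and gripped the blank at its middle. I pushed it about 10–13 mm into the plunger (about 10 N), lowered it behind the lip until the wrist force showed 11 N down, and let go.

**Last checks**
- **Cradle:** the blank's outline in the wrist view matches the predicted seated outline to within about 6 px (about 6 mm). The top and scene views agree within about 4 px.
- **Seat height:** at release it was within about 0.5 mm of expected, so the blank is behind the lip rather than on it.
- **Chute:** the tongue is bare beyond chute x≈-83 mm, and the detected top of the stack agrees with one place lower.
- **Bystanders:** I never went near the tape, screwdriver or glue bottle. The network still found all three in the top view, but I did not compare their positions with the start.

**Less certain**
- The cradle fits from different views differed by 2–3 mm.
- My colour test for the stack height inside the chute was inconclusive. In the top view the settled and unsettled heights differ by only 2–3 px.
- The tool kept about 2° of leftover tilt while loading.
- I had used all 12 picture views, so the final state was checked only by numbers and the networks.

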